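# Put the dirty stencil brushes to soak in the child-resistant brush washer

## Task

Put the dirty brushes to soak: open the child-resistant brush washer by pushing its lid down hard and turning it anticlockwise while you keep pushing, and lay the lid right way up on the bench. Drop every brush that is in the wooden stand, bristles down, into a cell of its own in the washer, then put the lid back, push it down and turn it clockwise as far as it goes until it locks and springs up again. Leave the paint bottle, the tape roll and the model house where they are.

Things in the scene. Friction and masses are not known exactly. Their poses are not given: they have to be found in the camera images.
- pot: brush washer: round steel canister, 103 mm outside diameter, 96 mm inside, rim 140 mm and inner floor 10 mm above the bench, on a 150 mm square base plate screwed to the bench (immovable). Origin on its axis at bench level, z up. A steel cross inside (3 mm sheet along its x and y, top 100 mm up) makes four cells, each with room for a round thing of 38 mm diameter
- pot_mark (a point): red mark on the +x side of the washer's shoulder collar (collar 144 mm diameter, top 105 mm up); its twin is at -x. The lid's pointers stand over the red marks when shut, over the two green marks, 1.25 rad anticlockwise, when open. Above each red mark the neck has a steel lug, 14 mm wide, standing out 6 mm, 127.5 to 132.5 mm up
- seal (a joint): black sprung seal ring on the washer's rim (inside diameter 95 mm), travel down in m: 0 free, its top 10.5 mm above the rim; 0.003 with the lid locked; 0.0105 with the lid pushed down on to the rim. It pushes the lid up with 3 N at 0 and 1.5 N more per mm
- cell0 (a point): middle of the first cell of the washer, level with the top of the cross (100 mm above the bench, 40 mm below the rim), 29 mm from the washer's axis
- cell1 (a point): middle of the second cell, likewise
- cell2 (a point): middle of the third cell, likewise
- cell3 (a point): middle of the fourth cell, likewise
- lid: child-resistant lid, dark blue plastic, 127 mm in diameter, 180 g. Origin at the centre of its lower edge, z up; deck top 32 mm above it; white pointers on the deck along +x and -x (half a turn makes no difference). Locked, as at the start: its x axis is in line with the washer's (pointers at red), its origin 121.5 mm above the washer's, and it cannot turn or lift
- lid_knob (a point): middle of the lid's round ribbed grip knob, 50 mm diameter, 34 mm high, 49 mm above the lid's origin. To open: push the lid down 5 to 7 mm (13 to 17 N; at 7.5 mm it meets the rim; finger tips may press on the deck), turn it anticlockwise from above, down all through the first 1.15 rad; from 1.15 to 2.75 rad it is free, is raised 3 mm above the locked height by the seal, and lifts off
- lid_pointer (a point): tip of the lid's white pointer on its +x side, on the deck. To close: set the lid on with its x axis 1.15 to 2.75 rad anticlockwise of the washer's (1.25: pointers at green), its origin then 124.5 mm above the washer's; push down 8 to 10 mm, turn clockwise, keeping it down, to the stop (x axes in line, pointers at red) and let go: it springs up to the locked height
- stand: loose wooden brush stand, 150 x 150 x 50 mm, 0.9 kg, four bores of 30 mm diameter, 42 mm deep, at 37.5 mm either side of its middle in x and y. Origin at the centre of its underside
- brush_red: stubby stencil brush, 118 mm long, 60 g, red bristles, a red band near the top of its wooden handle. Origin at the centre of the flat bristle end, z along it to the handle. Bristles and ferrule 26 mm in diameter up to 52 mm, handle above 20 mm. Starts bristles down in a bore of the stand (foot 8 mm above the bench); may be absent
- brush_yellow: stubby stencil brush, 118 mm long, 60 g, yellow bristles, a yellow band near the top of its wooden handle. Origin at the centre of the flat bristle end, z along it to the handle. Bristles and ferrule 26 mm in diameter up to 52 mm, handle above 20 mm. Starts bristles down in a bore of the stand (foot 8 mm above the bench); may be absent
- brush_blue: stubby stencil brush, 118 mm long, 60 g, blue bristles, a blue band near the top of its wooden handle. Origin at the centre of the flat bristle end, z along it to the handle. Bristles and ferrule 26 mm in diameter up to 52 mm, handle above 20 mm. Starts bristles down in a bore of the stand (foot 8 mm above the bench); may be absent
- brush_green: stubby stencil brush, 118 mm long, 60 g, green bristles, a green band near the top of its wooden handle. Origin at the centre of the flat bristle end, z along it to the handle. Bristles and ferrule 26 mm in diameter up to 52 mm, handle above 20 mm. Starts bristles down in a bore of the stand (foot 8 mm above the bench); may be absent
- paint: bystander: blue paint bottle, 70 mm diameter, 200 mm tall, origin at its foot
- tape: bystander: roll of masking tape lying flat, 100 mm diameter, 48 mm high, origin at its foot
- house: bystander: cream model house with a dark red roof, 70 x 120 mm, 60 mm high, origin at its foot

How it is judged:
By the outcome, as a careful person would: the job done as asked, in the order asked, and still so for the second after the job is handed in, with the robot touching nothing.
Of brush_red, brush_yellow, brush_blue, brush_green only 2 to 4 are there at a start; the rules pass over those that are not, and their reading is None.
At some moment in a run one of lid, stand may be knocked a few centimetres aside while the robot is not near it.
It also fails if it takes over 210 s, if anything falls off the work surface, if the arm or the gripper's body presses on something with over 40 N, if the wrist force passes 120 N, or if a joint passes its speed limit or range.

## Robot

A 7-joint arm with a two-finger parallel gripper is mounted at the origin on the work surface. World frame = base frame: x ahead of the robot, y to its left, z up, the work surface at z = 0. Lengths are in m, angles in rad, forces in N, time in s.
With the tool pointing down it reaches from about 0.425 to 0.925 m from the base axis. Payload 6.8 kg.
Tool frame: the origin (TCP) lies at the very end of the fingers, on their centre line; the grasp point (between the pads) lies 19 mm behind it; z points along the fingers, y is the line along which they close (so a half turn about z gives the same grasp; the last joint's range is limited). The gripper opens to 85 mm and grips with 20 to 120 N. Pads are 22 mm wide; open, the fingers measure 114 mm over their backs; the gripper's body (76 mm by 85 mm) begins 54 mm behind the grasp point. The pads swing forward as they close: fully open they stand 13 mm farther back than shut.
Start: joints at [-1.386, 0.477, 0.022, 1.555, -0.011, 1.109, -0.083], TCP at [0.195, 0.646, 0.231] pointing down, gripper open.
Joint ranges: [-2.96, 2.96], [-0.34, 2.1], [-1.41, 1.46], [0.24, 2.44], [-1.37, 4.51], [0.17, 1.92], [-2.96, 2.96]. Speed limits (rad/s): [2.39, 2.39, 3.14, 3.14, 3.14, 3.14, 3.14].

## Interface

Orientations are given as a rotation vector (axis times angle).
In Python, from bench import get_obs, grab_frame, hand_in gives the robot as it stands.
- The arm moves only by the tool drive_tool, never from a script. Its argument "rows" is a list of rows, each an object with "offset": the shift along the tool's x, y, z as a fraction of full scale, a list of three; "rotation": the turn, a rotation vector about the tool's x, y, z as a fraction of full scale, a list of three; "claw": the opening, from 0 (shut) to 1 (fully open). In form: [{"offset": [tx, ty, tz], "rotation": [wx, wy, wz], "claw": claw}, ...]. A call has 1 to 20 rows; each row is the pose to reach, as a shift and turn from the pose commanded when the call began, along the tool's axes at that moment; what a row does not reach only later rows make up. Full scale, the value 1, is 0.15 m for a shift and 2 rad for a turn. A row lasts 1/12 s, in which the tool goes at most 41.7 mm and 7.16 degrees, less where a joint would pass 70% of its speed; a pose out of reach is approached as far as the arm can. A call with a number of a shift or a turn outside -1 to 1 is refused whole. A call with a gripper value outside its range is refused whole. The fingers move at their own pace and stop on an object; "force" is the grip in N (left out, the last holds). Time passes only in rows, so rows that repeat a pose let the fingers close. It gives the time, the measured TCP pose, the force, the opening and the grip force at its end, in the units of the state.
- get_obs(): the state, without advancing time (a new reading comes with each control period).
- grab_frame(name): name is "side" or "top" or "wrist"; returns a dict with "frame" (400x640x3 uint8, red, green, blue), "z_map" (400x640 float32, m along the optical axis (not along the pixel's ray), 0 where there is no reading), "vfov" (degrees; the focal length in pixels is half the picture's height over the tangent of half this angle, whatever the lens; pixels are square), "cx", "cy" (the principal point, pixels), "R" (3x3) and "t" (3): a world point X has camera coordinates R X + t. Camera axes: x right, y down, z forward; pixel columns grow to the right and rows downward; lengths in m; the calibration is good to about 2 mm. A picture is of the moment at which its call begins.
- hand_in(): hands the job in; it is judged then, once.
The state is a dict: "clock": time; "joints": joint angles; "qvel": joint speeds; "tau": joint torques, N m; "tcp_pos": TCP position; "orientation": TCP orientation; "contact_force": force on the tool from outside, world axes, zero at the start; "moment": the same for the moment, N m; "grip_width": finger opening in m; "gripper_force": force on a finger pad.
Only numpy, scipy, OpenCV 4.12 (cv2) and the standard library are available. Lean on these libraries where they do the work, as an engineer would, in place of code of your own. Each camera call takes 0.05 s, during which the arm holds its last target. There are 200 camera calls.

## Working session

There is one attempt and no reset: what is moved stays moved. The work goes in short steps, Python scripts to look and compute and a tool call to move; the robot and the scene stay as the last step left them, time stands still between calls to the robot, and variables do not carry over. Pictures are saved under pics/ and viewed, at most 14 in all, crops included, and the job is handed in when it is done.

Besides the shell and the picture viewer there is one more tool, called after "Call:" as name(argument=value, ...), one argument or row to a line, values as JSON. drive_tool: Moves the arm, as the interface text tells. Its arguments: {"type":"object","properties":{"rows":{"type":"array","items":{"type":"object","properties":{"offset":{"type":"array","items":{"type":"number"}},"rotation":{"type":"array","items":{"type":"number"}},"claw":{"type":"number"}}}},"force":{"type":"number"}},"required":["rows"]}

```bash
ls; mkdir -p pics
python3 - <<'E'
from bench import get_obs, grab_frame
import cv2
o=get_obs()
for k,v in o.items(): print(k,v)
for n in ["top","side"]:
    f=grab_frame(n); cv2.imwrite(f"pics/{n}0.png",f["frame"][:,:,::-1]); print(n,f["vfov"],f["cx"],f["cy"],f["R"],f["t"])
E
```

```text
pics
clock 0.0
joints [-1.38608674  0.47783607  0.02236014  1.55646715 -0.01154744  1.10929951
 -0.08309866]
qvel [-0.00017246 -0.00195841  0.00123306 -0.00120231 -0.0018444  -0.00015464
 -0.00083208]
tau [-2.69956900e-05 -5.96456265e+01  1.60804544e+00 -2.81197643e+01
  1.24830566e-02  9.20785853e-03 -2.09888026e-05]
tcp_pos [0.19467425 0.64568738 0.23029535]
orientation [-4.58304006e-01 -3.10781355e+00  2.94475649e-03]
contact_force [-0.81945433 -0.43376328 -0.59408237]
moment [-0.02557335  0.03032439  0.01485621]
gripper_force 0.0
grip_width 0.08556294556901059
top 51.17661334810467 315.3620409884356 202.44556652877884 [[ 0.0211835  -0.99955353  0.02107108]
 [-0.9953566  -0.02306457 -0.09345197]
 [ 0.09389624 -0.0189936  -0.99540079]] [-0.03287929  0.60260691  1.45283095]
side 42.301182506541906 309.98149959228493 202.21068931055663 [[ 9.86121759e-01 -1.66021338e-01 -8.90098766e-04]
 [-8.37515685e-02 -4.92818196e-01 -8.66092316e-01]
 [ 1.43351148e-01  8.54147026e-01 -4.99883293e-01]] [-0.601545    0.17251386  1.31140009]
```

View pics/top0.png

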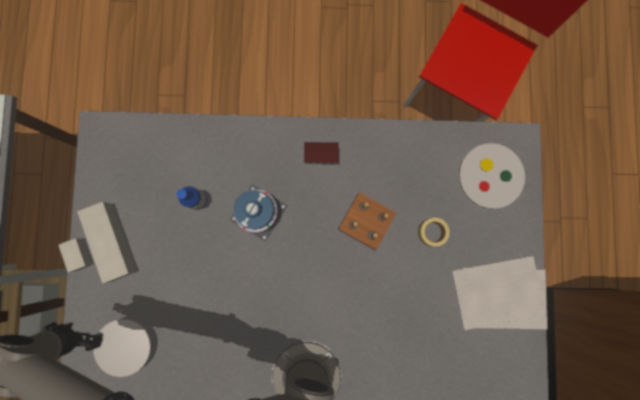

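View pics/side0.png

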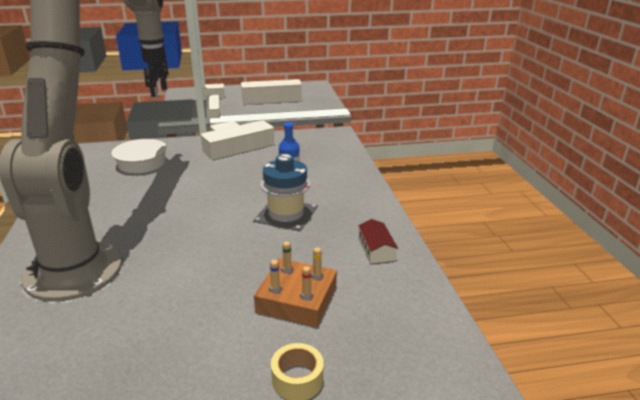

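The top view shows the washer at about (255,211), the stand with four brushes at (367,221), the paint at (188,198), the house at (321,153) and the tape at (435,232). The side view confirms all four brushes, with washer marks and lid pointers visible.

```bash
cat > h.py <<'E'
import numpy as np, cv2
from bench import get_obs, grab_frame
class V:
    def __init__(s,n):
        f=grab_frame(n); s.img=f["frame"]; s.z=f["z_map"]; s.R=np.array(f["R"]); s.t=np.array(f["t"])
        s.f=200/np.tan(np.radians(f["vfov"])/2); s.c=np.array([f["cx"],f["cy"]])
        s.hsv=cv2.cvtColor(s.img,cv2.COLOR_RGB2HSV)
        v,u=np.mgrid[:400,:640]; d=np.dstack([(u-s.c[0])/s.f,(v-s.c[1])/s.f,np.ones_like(u)])
        s.P=(d*s.z[...,None]-s.t)@s.R   # world point cloud
        s.P[s.z==0]=np.nan
    def ray(s,uv,h):   # pixel -> world on plane z=h
        d=s.R.T@np.array([(uv[0]-s.c[0])/s.f,(uv[1]-s.c[1])/s.f,1]); o=-s.R.T@s.t
        return o+d*(h-o[2])/d[2]
    def pix(s,X):
        c=s.R@np.asarray(X)+s.t; return s.c+s.f*c[:2]/c[2]
    def save(s,name,crop=None,k=1):
        im=s.img[:,:,::-1]
        if crop: im=im[crop[1]:crop[3],crop[0]:crop[2]]
        cv2.imwrite("pics/"+name,cv2.resize(im,None,fx=k,fy=k,interpolation=cv2.INTER_CUBIC))
E
cat > a.py <<'E'
from h import *
V1=V("top"); V1.save("top1.png",(170,130,450,270),2.8)
P=V1.P
def blob(box,zlo,zhi):
    x0,y0,x1,y1=box; q=P[y0:y1,x0:x1].reshape(-1,3); m=(q[:,2]>zlo)&(q[:,2]<zhi); q=q[m]
    (c,r)=cv2.minEnclosingCircle(q[:,:2].astype(np.float32)); return len(q),q.mean(0).round(4),np.round(c,4),round(r,4)
print("lid deck",blob((225,180,295,245),.14,.165)); print("knob",blob((225,180,295,245),.172,.22))
print("paint",blob((170,180,210,215),.03,.3));print("tape",blob((415,210,455,255),.03,.1));print("house",blob((300,138,345,168),.02,.1))
q=P[185:255,330:400].reshape(-1,3); s=q[(q[:,2]>.04)&(q[:,2]<.06)]
print("stand",cv2.minAreaRect(s[:,:2].astype(np.float32)),s[:,2].mean())
m=((P[...,2]>.09)&(P[...,2]<.2)).astype(np.uint8); m[:,:330]=0;m[:,400:]=0;m[:185]=0;m[255:]=0
n,l,st,c=cv2.connectedComponentsWithStats(m)
for i in range(1,n):
    if st[i,4]>3: w=P[l==i]; print("brush",c[i],st[i,4],w.mean(0).round(4),w[:,2].max(),V1.ray(c[i],.126), np.median(V1.hsv[l==i],0))
E
python3 a.py
```

```text
lid deck (983, array([0.5643, 0.1823, 0.1541]), array([0.5651, 0.1838]), 0.0636)
knob (215, array([0.5644, 0.183 , 0.1875]), array([0.565 , 0.1837]), 0.0261)
paint (501, array([0.6005, 0.3892, 0.1331]), array([0.6048, 0.4014]), 0.0355)
tape (380, array([ 0.5086, -0.4378,  0.0467]), array([ 0.5088, -0.4391]), 0.0509)
house (734, array([ 0.7801, -0.0356,  0.0501]), array([ 0.7822, -0.0352]), 0.0706)
stand ((0.5419586300849915, -0.20252639055252075), (0.1501893401145935, 0.15026617050170898), 61.52177429199219) 0.050587736391133925
brush [365.69444444 204.5       ] 36 [ 0.5915 -0.1856  0.121 ] 0.13102510694225733 [ 0.59102041 -0.18486832  0.126     ] [ 17.  123.  129.5]
brush [385.05405405 215.56756757] 37 [ 0.5561 -0.2506  0.1202] 0.12951511974243338 [ 0.55567466 -0.24956253  0.126     ] [ 15. 123. 128.]
brush [354.90909091 223.6969697 ] 33 [ 0.5266 -0.1501  0.1233] 0.13243433071930796 [ 0.52652823 -0.14977971  0.126     ] [ 17. 122. 133.]
brush [374.4        234.85714286] 35 [ 0.4913 -0.2155  0.1208] 0.13355616838623371 [ 0.4911551  -0.21465016  0.126     ] [ 15. 118. 129.]
```

View pics/top1.png

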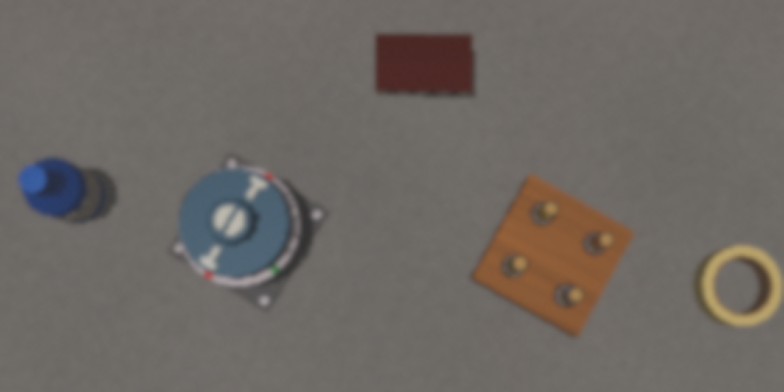

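The crop shows four brushes and the lid pointers at about (258,187) and (210,258), in line with the red marks at (269,176) and (208,274). A green mark is at (275,269). Next I'll get the washer yaw and a helper that converts world targets into tool offsets.

```bash
cat >> h.py <<'E'
from scipy.spatial.transform import Rotation as Rot
def pose():
    o=get_obs(); R=Rot.from_rotvec(o["orientation"]).as_matrix(); return np.array(o["tcp_pos"]),R,o
def go(X,phi=None,p=None,R=None):
    """offset/rotation (fractions) from current pose to TCP at X, pointing down, tool x at world angle phi"""
    if R is None: p,R,_=pose()
    r=np.zeros(3)
    if phi is not None:
        x=np.array([np.cos(phi),np.sin(phi),0]); z=np.array([0,0,-1.]); T=np.c_[x,np.cross(z,x),z]
        r=Rot.from_matrix(R.T@T).as_rotvec()
    return (R.T@(np.asarray(X)-p)/.15).round(4),(r/2).round(4)
E
cat > b.py <<'E'
from h import *
v=V("top"); h,s,val=[v.hsv[...,i].astype(int) for i in range(3)]
box=np.zeros(h.shape,bool); box[180:245,225:295]=1
C=np.array([.565,.1835])
for name,m,z in [("red",((h<8)|(h>170))&(s>90)&box,.105),("green",(h>45)&(h<85)&(s>80)&box,.105),("white",(s<60)&(val>140)&box&(v.P[...,2]>.145)&(v.P[...,2]<.165),.1535)]:
    n,l,st,c=cv2.connectedComponentsWithStats(m.astype(np.uint8))
    for i in range(1,n):
        if st[i,4]>2: X=v.ray(c[i],z); d=X[:2]-C; print(name,c[i].round(1),st[i,4],X.round(4),np.hypot(*d).round(4),np.arctan2(d[1],d[0]).round(3))
w=V("side"); m=(w.P[...,2]>.172)&(w.P[...,2]<.22)&(abs(w.P[...,0]-.565)<.1)&(abs(w.P[...,1]-.183)<.06)
q=w.P[m&(w.P[...,2]>.184)]; print("side knob top",len(q),q.mean(0)); 
q=w.P[(w.P[...,2]>.045)&(w.P[...,2]<.055)&(abs(w.P[...,0]-.54)<.12)&(abs(w.P[...,1]+.2)<.12)]; print("side stand",cv2.minAreaRect(q[:,:2].astype(np.float32)))
print(go([.565,.1835,.26],np.pi/2))
E
python3 b.py
```

```text
red [265.5 192.5] 4 [0.6257 0.1503 0.105 ] 0.0692 -0.501
red [244.  227.8] 4 [0.5058 0.2179 0.105 ] 0.0685 2.615
white [260.8 196.2] 28 [0.6076 0.1601 0.1535] 0.0486 -0.502
white [244.3 222.1] 35 [0.5226 0.2103 0.1535] 0.0502 2.577
side knob top 105 [0.56498854 0.18076926 0.18636365]
side stand ((0.5426113605499268, -0.20219525694847107), (0.1569153517484665, 0.15222233533859253), 61.53689956665039)
(array([-3.2532, -2.2399, -0.1922]), array([-3.00e-04,  3.00e-04,  6.39e-01]))
```

Call:
drive_tool(
  rows=[
    {"offset": [-0.2,-0.14,-0.05],"rotation": [0,0,0],"claw": 1},
    {"offset": [-0.4,-0.28,-0.1],"rotation": [0,0,0],"claw": 1},
    {"offset": [-0.6,-0.42,-0.15],"rotation": [0,0,0],"claw": 1},
    {"offset": [-0.8,-0.56,-0.2],"rotation": [0,0,0],"claw": 1},
    {"offset": [-1,-0.7,-0.2],"rotation": [0,0,0],"claw": 1},
  ],
  force=80,
)

```text
clock: 0.67
tcp_pos: [0.3094, 0.5017, 0.2629]
orientation: [0.458, 3.107, 0.004]
contact_force: [1.9, -0.1, 0.6]
grip_width: 0.0858
gripper_force: 0.0
```

Call:
drive_tool(
  rows=[
    {"offset": [-0.2,-0.14,0],"rotation": [0,0,0],"claw": 1},
    {"offset": [-0.4,-0.28,0],"rotation": [0,0,0],"claw": 1},
    {"offset": [-0.6,-0.42,0],"rotation": [0,0,0],"claw": 1},
    {"offset": [-0.8,-0.56,0],"rotation": [0,0,0],"claw": 1},
    {"offset": [-1,-0.7,0],"rotation": [0,0,0],"claw": 1},
  ],
)

```text
clock: 1.08
tcp_pos: [0.4222, 0.357, 0.2615]
orientation: [0.458, 3.108, 0.0]
contact_force: [0.3, -0.1, -0.1]
grip_width: 0.0853
gripper_force: 0.0
```

Call:
drive_tool(
  rows=[
    {"offset": [-0.2,-0.14,0],"rotation": [0,0,0.06],"claw": 1},
    {"offset": [-0.4,-0.28,0],"rotation": [0,0,0.12],"claw": 1},
    {"offset": [-0.6,-0.42,0],"rotation": [0,0,0.18],"claw": 1},
    {"offset": [-0.8,-0.56,0],"rotation": [0,0,0.24],"claw": 1},
    {"offset": [-1,-0.7,0],"rotation": [0,0,0.3],"claw": 1},
    {"offset": [-1,-0.7,0],"rotation": [0,0,0.36],"claw": 1},
    {"offset": [-1,-0.7,0],"rotation": [0,0,0.42],"claw": 1},
    {"offset": [-1,-0.7,0],"rotation": [0,0,0.48],"claw": 1},
    {"offset": [-1,-0.7,0],"rotation": [0,0,0.54],"claw": 1},
    {"offset": [-1,-0.7,0],"rotation": [0,0,0.6],"claw": 1},
    {"offset": [-1,-0.7,0],"rotation": [0,0,0.639],"claw": 1},
    {"offset": [-1,-0.7,0],"rotation": [0,0,0.639],"claw": 1},
  ],
)

```text
clock: 2.08
tcp_pos: [0.5346, 0.2149, 0.2612]
orientation: [-2.224, -2.219, 0.0]
contact_force: [-0.2, -0.0, -0.2]
grip_width: 0.0853
gripper_force: 0.0
```

Run:
```python
from h import *
p,R,o=pose(); print(p,R.round(3),o["joints"].round(2),o["contact_force"],o["clock"])
print(go([.565,.1838,.26],np.pi/2))
w=V("wrist"); w.save("w0.png")
P=w.P
for lo,hi in [(.145,.165),(.18,.2)]:
    q=P[(P[...,2]>lo)&(P[...,2]<hi)&(abs(P[...,0]-.565)<.09)&(abs(P[...,1]-.184)<.09)]
    if len(q): print(len(q),q.mean(0),cv2.minEnclosingCircle(q[:,:2].astype(np.float32)))
```

```text
[0.53459805 0.2148792  0.26119396] [[ 0.003  1.    -0.   ]
 [ 1.    -0.003 -0.   ]
 [-0.    -0.    -1.   ]] [-0.86  0.3   0.46  1.79 -0.15  1.09 -0.35] [-0.15765242 -0.00388692 -0.20058111] 2.0833
(array([-0.2067,  0.2032,  0.008 ]), array([-0.0001,  0.0001, -0.0013]))
14490 [0.56481632 0.19244642 0.15329191] ((0.5662463903427124, 0.1836433857679367), 0.06365253031253815)
3910 [0.5657904  0.18639658 0.18700041] ((0.5662575364112854, 0.183610200881958), 0.02636130154132843)
```

Call:
drive_tool(
  rows=[
    {"offset": [-0.1,0.1,0.1],"rotation": [0,0,0],"claw": 1},
    {"offset": [-0.208,0.208,0.2],"rotation": [0,0,0],"claw": 1},
    {"offset": [-0.208,0.208,0.35],"rotation": [0,0,0],"claw": 1},
    {"offset": [-0.208,0.208,0.5],"rotation": [0,0,0],"claw": 1},
    {"offset": [-0.208,0.208,0.6],"rotation": [0,0,0],"claw": 1},
    {"offset": [-0.208,0.208,0.7],"rotation": [0,0,0],"claw": 1},
    {"offset": [-0.208,0.208,0.7],"rotation": [0,0,0],"claw": 1},
    {"offset": [-0.208,0.208,0.7],"rotation": [0,0,0],"claw": 0.5},
    {"offset": [-0.208,0.208,0.7],"rotation": [0,0,0],"claw": 0.3},
    {"offset": [-0.208,0.208,0.7],"rotation": [0,0,0],"claw": 0},
    {"offset": [-0.208,0.208,0.7],"rotation": [0,0,0],"claw": 0},
    {"offset": [-0.208,0.208,0.7],"rotation": [0,0,0],"claw": 0},
    {"offset": [-0.208,0.208,0.7],"rotation": [0,0,0],"claw": 0},
    {"offset": [-0.208,0.208,0.7],"rotation": [0,0,0],"claw": 0},
  ],
  force=100,
)

```text
clock: 3.3
tcp_pos: [0.5666, 0.1838, 0.1578]
orientation: [2.221, 2.222, 0.003]
contact_force: [-1.5, -1.1, 5.2]
grip_width: 0.0476
gripper_force: 101.7
```

Run:
```python
from h import *
p,R,o=pose(); print(p,R.round(3)[:,2],o["joints"].round(2),o["contact_force"],o["moment"],o["clock"])
```

```text
[0.56662759 0.18384766 0.15784716] [ 0.002  0.001 -1.   ] [-0.75  0.45  0.44  1.85 -0.24  0.89 -0.2 ] [-1.52339123 -1.13308865  5.24969635] [-0.09091164  0.41571457  0.06223133] 3.3
```

Call:
drive_tool(
  rows=[
    {"offset": [0,0,0.01],"rotation": [0,0,0],"claw": 0},
    {"offset": [0,0,0.02],"rotation": [0,0,0],"claw": 0},
    {"offset": [0,0,0.03],"rotation": [0,0,0],"claw": 0},
    {"offset": [0,0,0.04],"rotation": [0,0,0],"claw": 0},
    {"offset": [0,0,0.05],"rotation": [0,0,0],"claw": 0},
    {"offset": [0,0,0.05],"rotation": [0,0,0],"claw": 0},
    {"offset": [0,0,0.05],"rotation": [0,0,0],"claw": 0},
    {"offset": [0,0,0.05],"rotation": [0,0,0],"claw": 0},
  ],
)

```text
clock: 3.97
tcp_pos: [0.5667, 0.1839, 0.1515]
orientation: [-2.221, -2.222, -0.004]
contact_force: [-5.5, -1.3, 14.4]
grip_width: 0.0474
gripper_force: 101.9
```

Call:
drive_tool(
  rows=[
    {"offset": [0,0,0.002],"rotation": [0,0,-0.04],"claw": 0},
    {"offset": [0,0,0.002],"rotation": [0,0,-0.08],"claw": 0},
    {"offset": [0,0,0.002],"rotation": [0,0,-0.12],"claw": 0},
    {"offset": [0,0,0.002],"rotation": [0,0,-0.16],"claw": 0},
    {"offset": [0,0,0.002],"rotation": [0,0,-0.2],"claw": 0},
    {"offset": [0,0,0.002],"rotation": [0,0,-0.2],"claw": 0},
  ],
)

```text
clock: 4.47
tcp_pos: [0.5684, 0.1847, 0.1521]
orientation: [1.729, 2.62, 0.009]
contact_force: [0.0, 1.0, 14.4]
grip_width: 0.0477
gripper_force: 102.5
```

Run:
```python
from h import *
p,R,o=pose(); print(p,R.round(3)[:,2],np.arctan2(R[1,0],R[0,0]),o["joints"].round(2),o["contact_force"],o["moment"],o["clock"])
```

```text
[0.5684246  0.18467646 0.15205632] [ 0.006  0.004 -1.   ] 1.9745503527399042 [-0.67  0.45  0.33  1.84 -0.19  0.87  0.15] [ 0.04557804  1.0374639  14.3843483 ] [-0.11262218  0.61773907  0.1485129 ] 4.4667
```

Call:
drive_tool(
  rows=[
    {"offset": [0,0,0.003],"rotation": [0,0,-0.04],"claw": 0},
    {"offset": [0,0,0.003],"rotation": [0,0,-0.08],"claw": 0},
    {"offset": [0,0,0.003],"rotation": [0,0,-0.12],"claw": 0},
    {"offset": [0,0,0.003],"rotation": [0,0,-0.16],"claw": 0},
    {"offset": [0,0,0.003],"rotation": [0,0,-0.2],"claw": 0},
    {"offset": [0,0,0.003],"rotation": [0,0,-0.24],"claw": 0},
    {"offset": [0,0,0.003],"rotation": [0,0,-0.28],"claw": 0},
    {"offset": [0,0,0.003],"rotation": [0,0,-0.32],"claw": 0},
    {"offset": [0,0,0.003],"rotation": [0,0,-0.36],"claw": 0},
    {"offset": [0,0,0.003],"rotation": [0,0,-0.4],"claw": 0},
    {"offset": [0,0,0.003],"rotation": [0,0,-0.44],"claw": 0},
    {"offset": [0,0,0.003],"rotation": [0,0,-0.48],"claw": 0},
    {"offset": [0,0,0.003],"rotation": [0,0,-0.51],"claw": 0},
    {"offset": [0,0,0.003],"rotation": [0,0,-0.51],"claw": 0},
  ],
)

```text
clock: 5.63
tcp_pos: [0.569, 0.1846, 0.1519]
orientation: [0.233, 3.126, 0.006]
contact_force: [-0.3, -0.3, 14.6]
grip_width: 0.0476
gripper_force: 102.5
```

Run:
```python
from h import *
p,R,o=pose(); print(p,R.round(3)[:,2],np.arctan2(R[1,0],R[0,0]),o["joints"].round(2),o["contact_force"],o["moment"],o["clock"])
```

```text
[0.56901287 0.18457123 0.15192181] [ 0.007  0.003 -1.   ] 2.992987879150097 [-0.49  0.43  0.09  1.83 -0.05  0.87  1.05] [-0.26399325 -0.29029458 14.55746724] [-0.13197998  0.22469838 -0.06333743] 5.6333
```

Call:
drive_tool(
  rows=[
    {"offset": [0,0,-0.03],"rotation": [0,0,0],"claw": 0},
    {"offset": [0,0,-0.06],"rotation": [0,0,0],"claw": 0},
    {"offset": [0,0,-0.1],"rotation": [0,0,0],"claw": 0},
    {"offset": [0,0,-0.15],"rotation": [0,0,0],"claw": 0},
    {"offset": [0,0,-0.2],"rotation": [0,0,0],"claw": 0},
    {"offset": [0,0,-0.3],"rotation": [0,0,0],"claw": 0},
    {"offset": [0,0,-0.4],"rotation": [0,0,0],"claw": 0},
    {"offset": [0,0,-0.55],"rotation": [0,0,0],"claw": 0},
    {"offset": [0,0,-0.7],"rotation": [0,0,0],"claw": 0},
    {"offset": [0,0,-0.7],"rotation": [0,0,0],"claw": 0},
    {"offset": [0,0,-0.7],"rotation": [0,0,0],"claw": 0},
  ],
)

```text
clock: 6.55
tcp_pos: [0.5661, 0.1836, 0.2539]
orientation: [0.236, 3.131, 0.001]
contact_force: [-0.9, -0.0, -1.7]
grip_width: 0.0475
gripper_force: 110.8
```

Run:
```python
from h import *
p,R,o=pose(); print(p,R.round(3)[:,2],np.arctan2(R[1,0],R[0,0]),o["joints"].round(2),o["contact_force"],o["moment"],o["clock"])
V("side").save("s1.png",(180,80,440,330),2.3); print(go([.48,.01,.25],np.pi/2))
```

```text
[0.56608669 0.18361825 0.25385961] [ 0.001  0.001 -1.   ] 2.9908264110214953 [-0.5   0.32  0.1   1.74 -0.04  1.08  1.04] [-0.87941434 -0.01147539 -1.69027823] [0.0032292  0.0685075  0.01121213] 6.55
(array([ 0.3886, -1.2277,  0.0175]), array([-6.0e-04, -2.0e-04,  7.1e-01]))
```

View pics/s1.png

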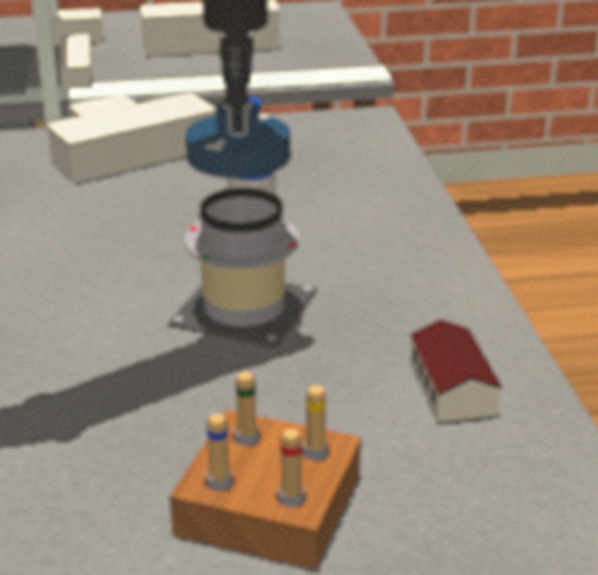

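The picture shows the lid held clear above the open washer (black seal ring at (240,207)). The stand and its four brushes are unmoved.

Call:
drive_tool(
  rows=[
    {"offset": [0.04,-0.1,0],"rotation": [0,0,0.05],"claw": 0},
    {"offset": [0.1,-0.25,0],"rotation": [0,0,0.1],"claw": 0},
    {"offset": [0.15,-0.4,0],"rotation": [0,0,0.15],"claw": 0},
    {"offset": [0.2,-0.55,0],"rotation": [0,0,0.2],"claw": 0},
    {"offset": [0.27,-0.7,0],"rotation": [0,0,0.25],"claw": 0},
    {"offset": [0.33,-0.85,0],"rotation": [0,0,0.3],"claw": 0},
    {"offset": [0.388,-1,0],"rotation": [0,0,0.35],"claw": 0},
    {"offset": [0.388,-1,0.1],"rotation": [0,0,0.4],"claw": 0},
    {"offset": [0.388,-1,0.2],"rotation": [0,0,0.45],"claw": 0},
    {"offset": [0.388,-1,0.3],"rotation": [0,0,0.5],"claw": 0},
    {"offset": [0.388,-1,0.4],"rotation": [0,0,0.55],"claw": 0},
    {"offset": [0.388,-1,0.5],"rotation": [0,0,0.6],"claw": 0},
    {"offset": [0.388,-1,0.6],"rotation": [0,0,0.65],"claw": 0},
    {"offset": [0.388,-1,0.7],"rotation": [0,0,0.7],"claw": 0},
    {"offset": [0.388,-1,0.8],"rotation": [0,0,0.71],"claw": 0},
    {"offset": [0.388,-1,0.8],"rotation": [0,0,0.71],"claw": 0},
    {"offset": [0.388,-1,0.8],"rotation": [0,0,0.71],"claw": 0},
  ],
)

```text
clock: 8.02
tcp_pos: [0.4841, 0.0437, 0.1316]
orientation: [-2.219, -2.221, 0.006]
contact_force: [-0.1, 0.8, -2.6]
grip_width: 0.0478
gripper_force: 111.0
```

Run:
```python
from h import *
p,R,o=pose(); print(p,R.round(3)[:,2],o["joints"].round(2),o["contact_force"],o["clock"])
print(go([.48,.01,.04],np.pi/2))
v=V("top"); q=v.P[185:255,330:400].reshape(-1,3); s=q[(q[:,2]>.04)&(q[:,2]<.06)]
print("stand",cv2.minAreaRect(s[:,:2].astype(np.float32)))
```

```text
[0.48414148 0.04369849 0.13162848] [-0.004 -0.001 -1.   ] [-0.5   0.31  0.34  2.11 -0.15  0.75 -0.07] [-0.09972073  0.8131527  -2.63358957] 8.0167
(array([-0.2238, -0.0253,  0.6113]), array([-0.0021,  0.0007,  0.0005]))
stand ((0.5417987108230591, -0.20255696773529053), (0.15063892304897308, 0.15034912526607513), 61.68732452392578)
```

Call:
drive_tool(
  rows=[
    {"offset": [-0.11,-0.015,0.1],"rotation": [-0.001,0,0],"claw": 0},
    {"offset": [-0.22,-0.027,0.2],"rotation": [-0.002,0,0],"claw": 0},
    {"offset": [-0.22,-0.027,0.35],"rotation": [-0.002,0,0],"claw": 0},
    {"offset": [-0.22,-0.027,0.48],"rotation": [-0.002,0,0],"claw": 0},
    {"offset": [-0.22,-0.027,0.54],"rotation": [-0.002,0,0],"claw": 0},
    {"offset": [-0.22,-0.027,0.58],"rotation": [-0.002,0,0],"claw": 0},
    {"offset": [-0.22,-0.027,0.6],"rotation": [-0.002,0,0],"claw": 0},
    {"offset": [-0.22,-0.027,0.61],"rotation": [-0.002,0,0],"claw": 0},
    {"offset": [-0.22,-0.027,0.62],"rotation": [-0.002,0,0],"claw": 0},
    {"offset": [-0.22,-0.027,0.63],"rotation": [-0.002,0,0],"claw": 0},
    {"offset": [-0.22,-0.027,0.63],"rotation": [-0.002,0,0],"claw": 0},
  ],
)

```text
clock: 8.98
tcp_pos: [0.4822, 0.0112, 0.0389]
orientation: [2.219, 2.219, 0.006]
contact_force: [0.2, 0.5, -2.0]
grip_width: 0.0475
gripper_force: 111.0
```

Call:
drive_tool(
  rows=[
    {"offset": [0,0,0.01],"rotation": [0,0,0],"claw": 0},
    {"offset": [0,0,0.02],"rotation": [0,0,0],"claw": 0},
    {"offset": [0,0,0.03],"rotation": [0,0,0],"claw": 0},
    {"offset": [0,0,0.03],"rotation": [0,0,0],"claw": 0},
  ],
)

```text
clock: 9.32
tcp_pos: [0.4824, 0.0112, 0.0366]
orientation: [2.22, 2.22, 0.007]
contact_force: [-7.9, -0.2, 35.5]
grip_width: 0.0472
gripper_force: 115.4
```

Call:
drive_tool(
  rows=[
    {"offset": [0,0,-0.02],"rotation": [0,0,0],"claw": 0},
    {"offset": [0,0,-0.025],"rotation": [0,0,0],"claw": 0},
    {"offset": [0,0,-0.025],"rotation": [0,0,0],"claw": 0.6},
    {"offset": [0,0,-0.025],"rotation": [0,0,0],"claw": 1},
    {"offset": [0,0,-0.025],"rotation": [0,0,0],"claw": 1},
    {"offset": [0,0,-0.025],"rotation": [0,0,0],"claw": 1},
    {"offset": [0,0,-0.025],"rotation": [0,0,0],"claw": 1},
    {"offset": [0,0,-0.08],"rotation": [0,0,0],"claw": 1},
    {"offset": [0,0,-0.15],"rotation": [0,0,0],"claw": 1},
    {"offset": [0,0,-0.3],"rotation": [0,0,0],"claw": 1},
    {"offset": [0,0,-0.5],"rotation": [0,0,0],"claw": 1},
    {"offset": [0,0,-0.75],"rotation": [0,0,0],"claw": 1},
    {"offset": [0,0,-1],"rotation": [0,0,0],"claw": 1},
  ],
  force=60,
)

```text
clock: 10.4
tcp_pos: [0.4805, 0.0106, 0.1862]
orientation: [2.22, 2.219, 0.003]
contact_force: [0.0, 0.8, -0.1]
grip_width: 0.0856
gripper_force: 0.0
```

Call:
drive_tool(
  rows=[
    {"offset": [-0.25,0.08,0],"rotation": [0,0,0],"claw": 1},
    {"offset": [-0.5,0.16,0],"rotation": [0,0,0],"claw": 0.8},
    {"offset": [-0.7,0.24,0],"rotation": [0,0,0],"claw": 0.7},
    {"offset": [-0.85,0.29,0],"rotation": [0,0,0],"claw": 0.6},
    {"offset": [-1,0.29,0],"rotation": [0,0,0],"claw": 0.6},
    {"offset": [-1,0.29,0],"rotation": [0,0,0],"claw": 0.6},
    {"offset": [-1,0.29,0],"rotation": [0,0,0],"claw": 0.6},
  ],
)

```text
clock: 10.98
tcp_pos: [0.5244, -0.1405, 0.1851]
orientation: [2.223, 2.215, 0.005]
contact_force: [-0.4, 0.1, 0.2]
grip_width: 0.0513
gripper_force: 0.0
```

```bash
cat > br.py <<'E'
from h import *
import sys
p,R,o=pose(); print(p,R.round(3)[:,2],o["joints"].round(2),o["grip_width"],o["clock"])
for n in ["wrist","side","top"]:
    v=V(n); P=v.P; 
    if n=="wrist" and len(sys.argv)>1: v.save(sys.argv[1])
    near=(abs(P[...,0]-.55)<.13)&(abs(P[...,1]+.2)<.13)
    s=P[near&(P[...,2]>.044)&(P[...,2]<.056)]
    if len(s)>200: print(n,"stand",cv2.minAreaRect(s[:,:2].astype(np.float32)))
    m=(near&(P[...,2]>.119)&(P[...,2]<.132)).astype(np.uint8)
    N,l,st,c=cv2.connectedComponentsWithStats(m)
    for i in range(1,N):
        if st[i,4]>5: w=P[l==i]; print(n,"top",st[i,4],w.mean(0).round(4),np.round(cv2.minEnclosingCircle(w[:,:2].astype(np.float32))[0],4))
E
python3 br.py w1.png
```

```text
[ 0.52442382 -0.14050392  0.18510747] [ 0.005 -0.    -1.   ] [-0.22  0.33  0.45  1.95 -0.18  0.9   0.32] 0.051255769680587177 10.9833
wrist stand ((0.5432246923446655, -0.20308451354503632), (0.15090639889240265, 0.15052874386310577), 61.61464309692383)
wrist top 671 [ 0.5279 -0.1499  0.1241] [ 0.5282 -0.1516]
wrist top 299 [ 0.5962 -0.1831  0.124 ] [ 0.5954 -0.1851]
wrist top 563 [ 0.493  -0.215   0.1239] [ 0.4926 -0.2169]
wrist top 418 [ 0.5578 -0.2488  0.1234] [ 0.5581 -0.2525]
side stand ((0.5424216985702515, -0.20304469764232635), (0.1556321680545807, 0.15189939737319946), 61.68158721923828)
side top 34 [ 0.5269 -0.154   0.1234] [ 0.5279 -0.1548]
side top 40 [ 0.5932 -0.1908  0.1234] [ 0.5939 -0.1896]
side top 45 [ 0.4916 -0.2206  0.1234] [ 0.4919 -0.2192]
side top 43 [ 0.5572 -0.2567  0.1235] [ 0.5571 -0.2555]
```

Call:
drive_tool(
  rows=[
    {"offset": [-0.04,0.012,0.1],"rotation": [0,0,0],"claw": 0.6},
    {"offset": [-0.08,0.024,0.2],"rotation": [0,0,0],"claw": 0.6},
    {"offset": [-0.08,0.024,0.35],"rotation": [0,0,0],"claw": 0.6},
    {"offset": [-0.08,0.024,0.5],"rotation": [0,0,0],"claw": 0.6},
    {"offset": [-0.08,0.024,0.6],"rotation": [0,0,0],"claw": 0.6},
    {"offset": [-0.08,0.024,0.6],"rotation": [0,0,0],"claw": 0.6},
    {"offset": [-0.08,0.024,0.6],"rotation": [0,0,0],"claw": 0.3},
    {"offset": [-0.08,0.024,0.6],"rotation": [0,0,0],"claw": 0},
    {"offset": [-0.08,0.024,0.6],"rotation": [0,0,0],"claw": 0},
    {"offset": [-0.08,0.024,0.6],"rotation": [0,0,0],"claw": 0},
    {"offset": [-0.08,0.024,0.6],"rotation": [0,0,0],"claw": 0},
    {"offset": [-0.08,0.024,0.6],"rotation": [0,0,0],"claw": 0},
  ],
)

```text
clock: 12.13
tcp_pos: [0.5298, -0.1509, 0.0956]
orientation: [2.218, 2.218, 0.007]
contact_force: [-0.4, 0.8, 6.4]
grip_width: 0.0183
gripper_force: 59.2
```

Call:
drive_tool(
  rows=[
    {"offset": [0,0,-0.1],"rotation": [0,0,0],"claw": 0},
    {"offset": [0,0,-0.25],"rotation": [0,0,0],"claw": 0},
    {"offset": [0,0,-0.45],"rotation": [0,0,0],"claw": 0},
    {"offset": [0,0,-0.65],"rotation": [0,0,0],"claw": 0},
    {"offset": [0,0,-0.85],"rotation": [0,0,0],"claw": 0},
    {"offset": [0,0,-1],"rotation": [0,0,0],"claw": 0},
  ],
)

```text
clock: 12.63
tcp_pos: [0.5285, -0.1513, 0.247]
orientation: [2.219, 2.218, 0.007]
contact_force: [0.2, -0.1, -0.8]
grip_width: 0.0184
gripper_force: 58.6
```

Run:
```python
from h import *
p,R,o=pose(); print(p,o["grip_width"],o["contact_force"],o["clock"])
V("side").save("s2.png",(180,80,440,330),2.3); print(go([.5738,.1558,.26],np.pi/2))
```

```text
[ 0.5284637  -0.1513365   0.24704885] 0.018422896718193398 [ 0.1947314  -0.05125708 -0.76976864] 12.6333
(array([ 2.0527,  0.2869, -0.0582]), array([ 0.0063,  0.0003, -0.0004]))
```

View pics/s2.png

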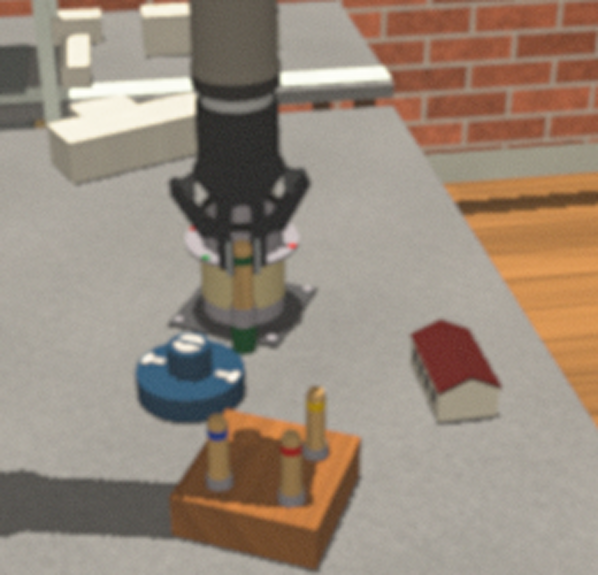

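The green brush hangs upright in the gripper at (243,300), and the lid lies right way up on the bench at (190,375).

Call:
drive_tool(
  rows=[
    {"offset": [0.15,0.02,-0.1],"rotation": [0.003,0,0],"claw": 0},
    {"offset": [0.35,0.05,-0.1],"rotation": [0.006,0,0],"claw": 0},
    {"offset": [0.55,0.08,-0.1],"rotation": [0.006,0,0],"claw": 0},
    {"offset": [0.8,0.11,-0.1],"rotation": [0.006,0,0],"claw": 0},
    {"offset": [1,0.14,-0.1],"rotation": [0.006,0,0],"claw": 0},
  ],
)

```text
clock: 13.1
tcp_pos: [0.5489, 0.0016, 0.2595]
orientation: [-2.216, -2.218, 0.007]
contact_force: [0.1, 0.1, -0.9]
grip_width: 0.0187
gripper_force: 58.7
```

Call:
drive_tool(
  rows=[
    {"offset": [0.2,0.03,0],"rotation": [0,0,0],"claw": 0},
    {"offset": [0.45,0.06,0],"rotation": [0,0,0],"claw": 0},
    {"offset": [0.65,0.09,0],"rotation": [0,0,0],"claw": 0},
    {"offset": [0.8,0.12,0],"rotation": [0,0,0],"claw": 0},
    {"offset": [0.95,0.14,0],"rotation": [0,0,0],"claw": 0},
    {"offset": [0.95,0.14,0],"rotation": [0,0,0],"claw": 0},
    {"offset": [0.95,0.14,0],"rotation": [0,0,0],"claw": 0},
  ],
)

```text
clock: 13.68
tcp_pos: [0.5697, 0.1431, 0.2588]
orientation: [-2.214, -2.22, 0.009]
contact_force: [0.5, -0.4, -1.0]
grip_width: 0.0184
gripper_force: 58.7
```

Run:
```python
from h import *
p,R,o=pose(); print(p,o["contact_force"],o["joints"].round(2),o["clock"])
print(go([.5738,.1558,.26],np.pi/2))
w=V("wrist"); w.save("w2.png"); print("axis pix",[w.pix([.566,.1837,z]).round(1) for z in (.1,.15)],"cell",w.pix([.5738,.1558,.1]))
v=V("top"); P=v.P; q=P[(P[...,2]>.1)&(P[...,2]<.11)&(np.hypot(P[...,0]-.566,P[...,1]-.1837)<.09)]; print(len(q),cv2.minEnclosingCircle(q[:,:2].astype(np.float32)) if len(q) else 0)
```

```text
[0.5697051  0.14309615 0.25880732] [ 0.54171812 -0.35765241 -1.04434102] [-0.62  0.32  0.34  1.75 -0.12  1.1  -0.24] 13.6833
(array([ 0.0846,  0.0275, -0.0082]), array([-0.0042,  0.    ,  0.0015]))
axis pix [array([316.8, 135.6]), array([315.7, 143.2])] cell [325.55144476 167.42670267]
54 ((0.5724241733551025, 0.12179236114025116), 0.03220129385590553)
```

View pics/w2.png

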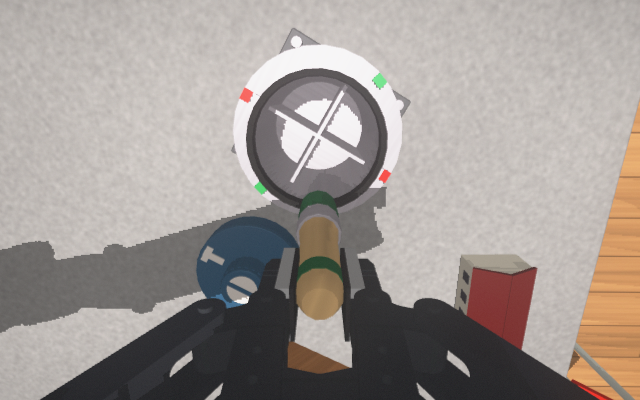

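The cross centre shows at about (320,133), close to the predicted (317,136), so the washer axis is good to about 2 mm. The free cell below it lies directly ahead of the brush.

Call:
drive_tool(
  rows=[
    {"offset": [0.05,0.02,0],"rotation": [-0.004,0,0],"claw": 0},
    {"offset": [0.09,0.033,0],"rotation": [-0.004,0,0],"claw": 0},
    {"offset": [0.09,0.033,0.05],"rotation": [-0.004,0,0],"claw": 0},
    {"offset": [0.09,0.033,0.15],"rotation": [-0.004,0,0],"claw": 0},
    {"offset": [0.09,0.033,0.3],"rotation": [-0.004,0,0],"claw": 0},
    {"offset": [0.09,0.033,0.45],"rotation": [-0.004,0,0],"claw": 0},
    {"offset": [0.09,0.033,0.58],"rotation": [-0.004,0,0],"claw": 0},
    {"offset": [0.09,0.033,0.68],"rotation": [-0.004,0,0],"claw": 0},
    {"offset": [0.09,0.033,0.68],"rotation": [-0.004,0,0],"claw": 0},
    {"offset": [0.09,0.033,0.68],"rotation": [-0.004,0,0],"claw": 0},
  ],
)

```text
clock: 14.62
tcp_pos: [0.5736, 0.1547, 0.1563]
orientation: [-2.221, -2.221, 0.003]
contact_force: [0.9, 0.6, -0.5]
grip_width: 0.0183
gripper_force: 58.7
```

Call:
drive_tool(
  rows=[
    {"offset": [0,0,0],"rotation": [0,0,0],"claw": 0.3},
    {"offset": [0,0,0],"rotation": [0,0,0],"claw": 0.5},
    {"offset": [0,0,0],"rotation": [0,0,0],"claw": 0.5},
    {"offset": [0,0,0],"rotation": [0,0,0],"claw": 0.5},
    {"offset": [0,0,0],"rotation": [0,0,0],"claw": 0.5},
    {"offset": [0,0,-0.2],"rotation": [0,0,0],"claw": 0.5},
    {"offset": [-0.2,-0.02,-0.4],"rotation": [0,0,0],"claw": 0.5},
    {"offset": [-0.5,-0.05,-0.6],"rotation": [0,0,0],"claw": 0.5},
    {"offset": [-0.8,-0.08,-0.7],"rotation": [0,0,0],"claw": 0.5},
    {"offset": [-1,-0.1,-0.7],"rotation": [0,0,0],"claw": 0.5},
  ],
)

```text
clock: 15.45
tcp_pos: [0.561, 0.011, 0.2644]
orientation: [2.217, 2.222, 0.007]
contact_force: [1.5, -0.3, -0.9]
grip_width: 0.0428
gripper_force: 0.0
```

Run:
```python
from h import *
p,R,o=pose(); print(p,o["contact_force"],o["joints"].round(2),o["clock"])
for n in ("wrist","side","top"):
    w=V(n); P=w.P; 
    if n=="wrist": w.save("w3.png")
    r=np.hypot(P[...,0]-.567,P[...,1]-.1845)
    m=(r<.045)&(P[...,2]>.115)&(P[...,2]<.138); q=P[m]; print(n,m.sum(),q.mean(0) if len(q) else "")
    s=P[(abs(P[...,0]-.55)<.13)&(abs(P[...,1]+.2)<.13)&(P[...,2]>.044)&(P[...,2]<.056)]
    if len(s)>200: print(n,"stand",cv2.minAreaRect(s[:,:2].astype(np.float32)))
```

```text
[0.56104264 0.01103066 0.26436267] [ 1.54567751 -0.32552195 -0.87236114] [-0.45  0.26  0.39  1.82 -0.11  1.08 -0.02] 15.45
wrist 374 [0.56889313 0.14643777 0.12703551]
wrist stand ((0.5637407302856445, -0.184524804353714), (0.14585939049720764, 0.13637930154800415), 79.5156021118164)
side 31 [0.57944085 0.21943995 0.12683582]
side stand ((0.5420659780502319, -0.2027379870414734), (0.15654708445072174, 0.15238581597805023), 61.499473571777344)
top 30 [0.57512262 0.1594192  0.12739723]
top stand ((0.5417928695678711, -0.2025567591190338), (0.15047939121723175, 0.150191068649292), 61.64305877685547)
```

View pics/w3.png

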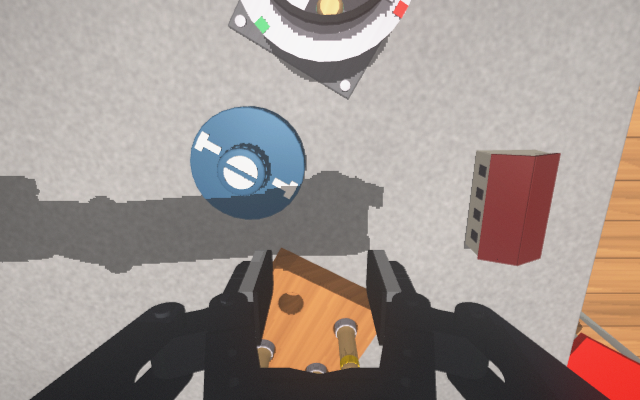

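The wrist picture shows the green brush standing in its cell at (330,5), with its top at 127 mm, so it is on the floor. The lid is at (247,160), untouched. Next is the yellow brush.

Call:
drive_tool(
  rows=[
    {"offset": [-0.25,0.06,0],"rotation": [0,0,0],"claw": 0.6},
    {"offset": [-0.5,0.12,0.1],"rotation": [0,0,0],"claw": 0.6},
    {"offset": [-0.75,0.18,0.2],"rotation": [0,0,0],"claw": 0.6},
    {"offset": [-1,0.22,0.3],"rotation": [0,0,0],"claw": 0.6},
    {"offset": [-1,0.22,0.3],"rotation": [0,0,0],"claw": 0.6},
    {"offset": [-1,0.22,0.3],"rotation": [0,0,0],"claw": 0.6},
  ],
)

```text
clock: 16.1
tcp_pos: [0.5921, -0.1402, 0.2146]
orientation: [-2.225, -2.216, 0.004]
contact_force: [0.6, 0.4, 0.8]
grip_width: 0.0509
gripper_force: 0.0
```

```bash
python3 br.py; python3 -c "
from h import *
for X in [(.594,-.187,.095),(.4925,-.218,.095),(.558,-.254,.095)]: print(go(X,np.pi/2))"
```

```text
[ 0.592101   -0.14021222  0.214633  ] [-0.003 -0.001 -1.   ] [-0.2   0.41  0.43  1.76 -0.19  1.02  0.3 ] 0.050917948081559763 16.1
wrist stand ((0.5431647300720215, -0.20287740230560303), (0.15091842412948608, 0.1503368616104126), 61.66865921020508)
wrist top 483 [ 0.594  -0.1852  0.124 ] [ 0.594  -0.1873]
wrist top 383 [ 0.493  -0.2144  0.1241] [ 0.4929 -0.2157]
wrist top 419 [ 0.5589 -0.2506  0.1239] [ 0.5589 -0.2526]
side stand ((0.5422253608703613, -0.20214568078517914), (0.15763933956623077, 0.15273620188236237), 61.69472122192383)
side top 41 [ 0.5927 -0.1905  0.1231] [ 0.5922 -0.1889]
side top 44 [ 0.4917 -0.2206  0.1236] [ 0.4921 -0.2196]
side top 44 [ 0.5573 -0.2565  0.1231] [ 0.5573 -0.256 ]
top top 13 [ 0.555  -0.2561  0.1243] [ 0.5561 -0.2529]
(array([-0.3409,  0.0029,  0.8071]), array([ 0.0001, -0.0006,  0.0015]))
(array([-0.5456, -0.6744,  0.8067]), array([ 0.0001, -0.0006,  0.0015]))
(array([-0.7869, -0.2384,  0.8065]), array([ 0.0001, -0.0006,  0.0015]))
```

Call:
drive_tool(
  rows=[
    {"offset": [-0.16,0.005,0.05],"rotation": [0,0,0],"claw": 0.6},
    {"offset": [-0.33,0.01,0.1],"rotation": [0,0,0],"claw": 0.6},
    {"offset": [-0.33,0.01,0.25],"rotation": [0,0,0],"claw": 0.6},
    {"offset": [-0.33,0.01,0.45],"rotation": [0,0,0],"claw": 0.6},
    {"offset": [-0.33,0.01,0.65],"rotation": [0,0,0],"claw": 0.6},
    {"offset": [-0.33,0.01,0.8],"rotation": [0,0,0],"claw": 0.6},
    {"offset": [-0.33,0.01,0.8],"rotation": [0,0,0],"claw": 0.6},
    {"offset": [-0.33,0.01,0.8],"rotation": [0,0,0],"claw": 0.3},
    {"offset": [-0.33,0.01,0.8],"rotation": [0,0,0],"claw": 0},
    {"offset": [-0.33,0.01,0.8],"rotation": [0,0,0],"claw": 0},
    {"offset": [-0.33,0.01,0.8],"rotation": [0,0,0],"claw": 0},
    {"offset": [-0.33,0.01,0.8],"rotation": [0,0,0],"claw": 0},
    {"offset": [-0.33,0.01,0.8],"rotation": [0,0,0],"claw": 0},
  ],
)

```text
clock: 17.33
tcp_pos: [0.5959, -0.188, 0.0983]
orientation: [2.219, 2.22, 0.004]
contact_force: [-0.0, 1.7, 7.2]
grip_width: 0.0179
gripper_force: 58.9
```

Call:
drive_tool(
  rows=[
    {"offset": [0,0,-0.1],"rotation": [0,0,0],"claw": 0},
    {"offset": [0,0,-0.25],"rotation": [0,0,0],"claw": 0},
    {"offset": [0,0,-0.45],"rotation": [0,0,0],"claw": 0},
    {"offset": [0,0,-0.65],"rotation": [0,0,0],"claw": 0},
    {"offset": [0,0,-0.85],"rotation": [0,0,0],"claw": 0},
    {"offset": [0,0,-1],"rotation": [0,0,0],"claw": 0},
  ],
)

```text
clock: 17.83
tcp_pos: [0.5949, -0.1884, 0.2496]
orientation: [2.22, 2.219, 0.003]
contact_force: [-0.0, -0.3, -0.1]
grip_width: 0.018
gripper_force: 58.8
```

Call:
drive_tool(
  rows=[
    {"offset": [0.15,0,-0.1],"rotation": [0,0,0],"claw": 0},
    {"offset": [0.35,0,-0.12],"rotation": [0,0,0],"claw": 0},
    {"offset": [0.55,0,-0.12],"rotation": [0,0,0],"claw": 0},
    {"offset": [0.8,0,-0.12],"rotation": [0,0,0],"claw": 0},
    {"offset": [1,0,-0.12],"rotation": [0,0,0],"claw": 0},
  ],
)

```text
clock: 18.25
tcp_pos: [0.5942, -0.0354, 0.2651]
orientation: [2.221, 2.222, 0.003]
contact_force: [-0.6, 1.3, -0.5]
grip_width: 0.0183
gripper_force: 58.8
```

Call:
drive_tool(
  rows=[
    {"offset": [0.2,0,0],"rotation": [0,0,0],"claw": 0},
    {"offset": [0.4,0,0],"rotation": [0,0,0],"claw": 0},
    {"offset": [0.6,0,0],"rotation": [0,0,0],"claw": 0},
    {"offset": [0.8,0,0],"rotation": [0,0,0],"claw": 0},
    {"offset": [1,0,0],"rotation": [0,0,0],"claw": 0},
    {"offset": [1,0,0],"rotation": [0,0,0],"claw": 0},
    {"offset": [1,0,0],"rotation": [0,0,0],"claw": 0},
  ],
)

```text
clock: 18.83
tcp_pos: [0.594, 0.1147, 0.2645]
orientation: [-2.216, -2.226, -0.001]
contact_force: [-0.5, -0.1, -1.0]
grip_width: 0.0188
gripper_force: 58.8
```

```bash
cat > wc.py <<'E'
from h import *
import sys
p,R,o=pose(); print(p,o["contact_force"],o["grip_width"],o["joints"].round(2),o["clock"])
C=np.array([.567,.1845]); Y=-.515
for k in range(4):
    a=Y+np.pi/4+k*np.pi/2; X=[*(C+.029*np.array([np.cos(a),np.sin(a)])),.156]; print(k,np.round(X,4),*go(X,np.pi/2))
w=V("wrist")
if len(sys.argv)>1: w.save(sys.argv[1])
for h,name in ((0,"red"),(60,"green")):
    hh,ss,vv=[w.hsv[...,i].astype(int) for i in range(3)]
    m=(np.minimum(abs(hh-h),180-abs(hh-h))<10)&(ss>110)&(vv>90)&(abs(w.P[...,2]-.105)<.006)&(np.hypot(w.P[...,0]-.567,w.P[...,1]-.1845)<.09)
    n,l,st,c=cv2.connectedComponentsWithStats(m.astype(np.uint8)); print(name,[(st[i,4],w.ray(c[i],.105).round(4)) for i in range(1,n) if st[i,4]>15])
E
python3 wc.py
```

```text
[0.59403676 0.11473707 0.26448475] [-0.48552598 -0.08229586 -0.97213739] 0.018821133758814317 [-0.57  0.34  0.36  1.71 -0.13  1.11 -0.17] 18.8333
0 [0.5949 0.1922 0.156 ] [0.5161 0.0081 0.7237] [ 0.0002 -0.0004  0.0022]
1 [0.5593 0.2124 0.156 ] [ 0.6518 -0.2293  0.7237] [ 0.0002 -0.0004  0.0022]
2 [0.5391 0.1768 0.156 ] [ 0.4144 -0.365   0.7234] [ 0.0002 -0.0004  0.0022]
3 [0.5747 0.1566 0.156 ] [ 0.2787 -0.1276  0.7234] [ 0.0002 -0.0004  0.0022]
red [(np.int32(94), array([0.5068, 0.2178, 0.105 ])), (np.int32(101), array([0.6249, 0.15  , 0.105 ]))]
green [(np.int32(78), array([0.6169, 0.2286, 0.105 ])), (np.int32(81), array([0.5157, 0.1386, 0.105 ]))]
```

Call:
drive_tool(
  rows=[
    {"offset": [0.17,0,0],"rotation": [0,0,0],"claw": 0},
    {"offset": [0.34,0,0],"rotation": [0,0,0],"claw": 0},
    {"offset": [0.51,0,0],"rotation": [0,0,0],"claw": 0},
    {"offset": [0.51,0,0.05],"rotation": [0,0,0],"claw": 0},
    {"offset": [0.51,0,0.15],"rotation": [0,0,0],"claw": 0},
    {"offset": [0.51,0,0.3],"rotation": [0,0,0],"claw": 0},
    {"offset": [0.51,0,0.45],"rotation": [0,0,0],"claw": 0},
    {"offset": [0.51,0,0.6],"rotation": [0,0,0],"claw": 0},
    {"offset": [0.51,0,0.72],"rotation": [0,0,0],"claw": 0},
    {"offset": [0.51,0,0.72],"rotation": [0,0,0],"claw": 0},
    {"offset": [0.51,0,0.72],"rotation": [0,0,0],"claw": 0},
  ],
)

```text
clock: 19.8
tcp_pos: [0.5943, 0.1869, 0.156]
orientation: [2.224, 2.219, -0.003]
contact_force: [0.1, 0.3, -0.6]
grip_width: 0.0185
gripper_force: 58.8
```

Call:
drive_tool(
  rows=[
    {"offset": [0.03,0,0],"rotation": [0,0,0],"claw": 0},
    {"offset": [0.03,0,0],"rotation": [0,0,0],"claw": 0},
    {"offset": [0.03,0,0],"rotation": [0,0,0],"claw": 0.3},
    {"offset": [0.03,0,0],"rotation": [0,0,0],"claw": 0.5},
    {"offset": [0.03,0,0],"rotation": [0,0,0],"claw": 0.5},
    {"offset": [0.03,0,0],"rotation": [0,0,0],"claw": 0.5},
    {"offset": [0.03,0,0],"rotation": [0,0,0],"claw": 0.5},
    {"offset": [0.03,0,-0.2],"rotation": [0,0,0],"claw": 0.5},
    {"offset": [-0.2,-0.02,-0.4],"rotation": [0,0,0],"claw": 0.5},
    {"offset": [-0.5,-0.05,-0.6],"rotation": [0,0,0],"claw": 0.5},
    {"offset": [-0.8,-0.08,-0.6],"rotation": [0,0,0],"claw": 0.5},
    {"offset": [-1,-0.1,-0.6],"rotation": [0,0,0],"claw": 0.5},
  ],
)

```text
clock: 20.8
tcp_pos: [0.5809, 0.0442, 0.2482]
orientation: [2.218, 2.222, 0.006]
contact_force: [1.1, -1.1, -0.5]
grip_width: 0.0429
gripper_force: 0.0
```

Call:
drive_tool(
  rows=[
    {"offset": [-0.25,-0.04,0],"rotation": [0,0,0],"claw": 0.6},
    {"offset": [-0.5,-0.08,0],"rotation": [0,0,0],"claw": 0.6},
    {"offset": [-0.75,-0.1,0],"rotation": [0,0,0],"claw": 0.6},
    {"offset": [-1,-0.13,0],"rotation": [0,0,0],"claw": 0.6},
    {"offset": [-1,-0.13,0],"rotation": [0,0,0],"claw": 0.6},
  ],
)

```text
clock: 21.22
tcp_pos: [0.5584, -0.1147, 0.2465]
orientation: [2.232, 2.206, -0.004]
contact_force: [-0.2, -1.2, 0.0]
grip_width: 0.0513
gripper_force: 0.0
```

Call:
drive_tool(
  rows=[
    {"offset": [-0.2,0,0.05],"rotation": [0,0,0],"claw": 0.6},
    {"offset": [-0.4,0,0.15],"rotation": [0,0,0],"claw": 0.6},
    {"offset": [-0.6,0,0.25],"rotation": [0,0,0],"claw": 0.6},
    {"offset": [-0.6,0,0.3],"rotation": [0,0,0],"claw": 0.6},
    {"offset": [-0.6,0,0.3],"rotation": [0,0,0],"claw": 0.6},
  ],
)

```text
clock: 21.63
tcp_pos: [0.5588, -0.1966, 0.1989]
orientation: [-2.224, -2.215, 0.004]
contact_force: [0.3, 0.5, -0.6]
grip_width: 0.0513
gripper_force: 0.0
```

```bash
python3 br.py; python3 -c "
from h import *
for X in [(.558,-.2535,.096),(.4925,-.2175,.096)]: print(go(X,np.pi/2))
for n in ('side','top'):
    w=V(n); P=w.P; m=(np.hypot(P[...,0]-.566,P[...,1]-.184)<.045)&(P[...,2]>.115)&(P[...,2]<.138)
    N,l,st,c=cv2.connectedComponentsWithStats(m.astype(np.uint8)); print(n,[(st[i,4],P[l==i].mean(0).round(4)) for i in range(1,N)])
"
```

```text
[ 0.55875144 -0.19659745  0.19892645] [-0.004 -0.    -1.   ] [-0.11  0.4   0.45  1.81 -0.21  0.98  0.42] 0.051329813671083184 21.6333
wrist stand ((0.5432913303375244, -0.20302103459835052), (0.1502854973077774, 0.15079593658447266), 61.65778350830078)
wrist top 590 [ 0.4938 -0.216   0.1241] [ 0.4928 -0.2175]
wrist top 524 [ 0.5585 -0.2509  0.124 ] [ 0.5584 -0.2531]
side stand ((0.542841911315918, -0.20209699869155884), (0.155951127409935, 0.15235134959220886), 60.88426971435547)
side top 46 [ 0.4914 -0.2204  0.1232] [ 0.4916 -0.2191]
side top 44 [ 0.5577 -0.2566  0.1233] [ 0.5587 -0.2551]
top stand ((0.5568858981132507, -0.17421101033687592), (0.08625702559947968, 0.1502799689769745), 61.81715774536133)
(array([-0.4001, -0.0215,  0.7005]), array([ 0.0002, -0.0003,  0.0008]))
(array([-0.1594, -0.4577,  0.7005]), array([ 0.0002, -0.0003,  0.0008]))
side [(np.int32(1), array([0.556 , 0.2261, 0.136 ])), (np.int32(2), array([0.5482, 0.2246, 0.1259])), (np.int32(1), array([0.5306, 0.2107, 0.1262])), (np.int32(2), array([0.5632, 0.2284, 0.1179])), (np.int32(1), array([0.54  , 0.2201, 0.1174]))]
top [(np.int32(31), array([0.589 , 0.1923, 0.1264])), (np.int32(29), array([0.5719, 0.1533, 0.1265]))]
```

Call:
drive_tool(
  rows=[
    {"offset": [-0.19,-0.01,0.05],"rotation": [0,0,0],"claw": 0.6},
    {"offset": [-0.38,-0.015,0.1],"rotation": [0,0,0],"claw": 0.6},
    {"offset": [-0.385,-0.015,0.2],"rotation": [0,0,0],"claw": 0.6},
    {"offset": [-0.385,-0.015,0.35],"rotation": [0,0,0],"claw": 0.6},
    {"offset": [-0.385,-0.015,0.55],"rotation": [0,0,0],"claw": 0.6},
    {"offset": [-0.385,-0.015,0.7],"rotation": [0,0,0],"claw": 0.6},
    {"offset": [-0.385,-0.015,0.7],"rotation": [0,0,0],"claw": 0.6},
    {"offset": [-0.385,-0.015,0.7],"rotation": [0,0,0],"claw": 0.3},
    {"offset": [-0.385,-0.015,0.7],"rotation": [0,0,0],"claw": 0},
    {"offset": [-0.385,-0.015,0.7],"rotation": [0,0,0],"claw": 0},
    {"offset": [-0.385,-0.015,0.7],"rotation": [0,0,0],"claw": 0},
    {"offset": [-0.385,-0.015,0.7],"rotation": [0,0,0],"claw": 0},
    {"offset": [-0.385,-0.015,0.7],"rotation": [0,0,0],"claw": 0},
  ],
)

```text
clock: 22.97
tcp_pos: [0.5597, -0.2531, 0.0979]
orientation: [2.219, 2.219, 0.003]
contact_force: [-0.7, 0.6, 7.6]
grip_width: 0.0184
gripper_force: 58.6
```

Call:
drive_tool(
  rows=[
    {"offset": [0,0,-0.1],"rotation": [0,0,0],"claw": 0},
    {"offset": [0,0,-0.25],"rotation": [0,0,0],"claw": 0},
    {"offset": [0,0,-0.45],"rotation": [0,0,0],"claw": 0},
    {"offset": [0,0,-0.65],"rotation": [0,0,0],"claw": 0},
    {"offset": [0,0,-0.85],"rotation": [0,0,0],"claw": 0},
    {"offset": [0,0,-1],"rotation": [0,0,0],"claw": 0},
  ],
)

```text
clock: 23.47
tcp_pos: [0.5588, -0.2532, 0.2493]
orientation: [2.22, 2.219, 0.003]
contact_force: [0.3, -0.1, -0.2]
grip_width: 0.0182
gripper_force: 58.8
```

Call:
drive_tool(
  rows=[
    {"offset": [0.15,0,-0.1],"rotation": [0,0,0],"claw": 0},
    {"offset": [0.35,0,-0.13],"rotation": [0,0,0],"claw": 0},
    {"offset": [0.55,0,-0.13],"rotation": [0,0,0],"claw": 0},
    {"offset": [0.8,0,-0.13],"rotation": [0,0,0],"claw": 0},
    {"offset": [1,0,-0.13],"rotation": [0,0,0],"claw": 0},
  ],
)

```text
clock: 23.88
tcp_pos: [0.5582, -0.1003, 0.2662]
orientation: [2.22, 2.222, 0.003]
contact_force: [0.3, 0.6, -0.8]
grip_width: 0.0183
gripper_force: 58.8
```

Call:
drive_tool(
  rows=[
    {"offset": [0.2,0,0],"rotation": [0,0,0],"claw": 0},
    {"offset": [0.4,0,0],"rotation": [0,0,0],"claw": 0},
    {"offset": [0.6,0,0],"rotation": [0,0,0],"claw": 0},
    {"offset": [0.8,0,0],"rotation": [0,0,0],"claw": 0},
    {"offset": [1,0,0],"rotation": [0,0,0],"claw": 0},
  ],
)

```text
clock: 24.3
tcp_pos: [0.5581, 0.0487, 0.2662]
orientation: [2.221, 2.221, 0.002]
contact_force: [-0.0, 0.4, -0.1]
grip_width: 0.0183
gripper_force: 58.8
```

Call:
drive_tool(
  rows=[
    {"offset": [0.2,0,0],"rotation": [0,0,0],"claw": 0},
    {"offset": [0.4,0,0],"rotation": [0,0,0],"claw": 0},
    {"offset": [0.6,0,0],"rotation": [0,0,0],"claw": 0},
    {"offset": [0.8,0,0],"rotation": [0,0,0],"claw": 0},
    {"offset": [0.8,0,0],"rotation": [0,0,0],"claw": 0},
    {"offset": [0.8,0,0],"rotation": [0,0,0],"claw": 0},
  ],
)

```text
clock: 24.8
tcp_pos: [0.5578, 0.1698, 0.2657]
orientation: [-2.217, -2.226, -0.001]
contact_force: [-0.5, -1.6, 0.2]
grip_width: 0.0181
gripper_force: 58.8
```

```bash
sed -i 's/C=np.array(.*; Y/C=np.array([.566,.1838]); Y/' wc.py; python3 wc.py
```

```text
[0.55784735 0.16976656 0.26567723] [-0.54234391 -1.62360308  0.23627443] 0.01808563191943041 [-0.65  0.3   0.31  1.76 -0.1   1.1  -0.3 ] 24.8
0 [0.5939 0.1915 0.156 ] [0.1436 0.2409 0.7314] [ 0.0002 -0.0004  0.0021]
1 [0.5583 0.2117 0.156 ] [0.2793 0.0035 0.7314] [ 0.0002 -0.0004  0.0021]
2 [0.5381 0.1761 0.156 ] [ 0.0419 -0.1321  0.7312] [ 0.0002 -0.0004  0.0021]
3 [0.5737 0.1559 0.156 ] [-0.0938  0.1052  0.7312] [ 0.0002 -0.0004  0.0021]
red [(np.int32(101), array([0.5077, 0.2173, 0.105 ])), (np.int32(54), array([0.6265, 0.1494, 0.105 ]))]
green [(np.int32(99), array([0.6168, 0.2287, 0.105 ])), (np.int32(54), array([0.5151, 0.1385, 0.105 ]))]
```

Call:
drive_tool(
  rows=[
    {"offset": [0.15,0,0],"rotation": [0,0,0],"claw": 0},
    {"offset": [0.295,0.004,0],"rotation": [0,0,0],"claw": 0},
    {"offset": [0.295,0.004,0],"rotation": [0,0,0],"claw": 0},
    {"offset": [0.295,0.004,0.05],"rotation": [0,0,0],"claw": 0},
    {"offset": [0.295,0.004,0.15],"rotation": [0,0,0],"claw": 0},
    {"offset": [0.295,0.004,0.3],"rotation": [0,0,0],"claw": 0},
    {"offset": [0.295,0.004,0.45],"rotation": [0,0,0],"claw": 0},
    {"offset": [0.295,0.004,0.6],"rotation": [0,0,0],"claw": 0},
    {"offset": [0.295,0.004,0.73],"rotation": [0,0,0],"claw": 0},
    {"offset": [0.295,0.004,0.73],"rotation": [0,0,0],"claw": 0},
    {"offset": [0.295,0.004,0.73],"rotation": [0,0,0],"claw": 0},
  ],
)

```text
clock: 25.77
tcp_pos: [0.5585, 0.2093, 0.1551]
orientation: [2.224, 2.219, -0.004]
contact_force: [0.1, 0.1, 0.1]
grip_width: 0.0182
gripper_force: 58.8
```

Call:
drive_tool(
  rows=[
    {"offset": [0,0,0],"rotation": [0,0,0],"claw": 0.3},
    {"offset": [0,0,0],"rotation": [0,0,0],"claw": 0.5},
    {"offset": [0,0,0],"rotation": [0,0,0],"claw": 0.5},
    {"offset": [0,0,0],"rotation": [0,0,0],"claw": 0.5},
    {"offset": [0,0,0],"rotation": [0,0,0],"claw": 0.5},
    {"offset": [0,0,-0.2],"rotation": [0,0,0],"claw": 0.5},
    {"offset": [-0.2,-0.02,-0.4],"rotation": [0,0,0],"claw": 0.5},
    {"offset": [-0.5,-0.06,-0.6],"rotation": [0,0,0],"claw": 0.5},
    {"offset": [-0.8,-0.1,-0.6],"rotation": [0,0,0],"claw": 0.5},
    {"offset": [-1,-0.14,-0.6],"rotation": [0,0,0],"claw": 0.5},
  ],
)

```text
clock: 26.6
tcp_pos: [0.5398, 0.065, 0.2481]
orientation: [2.218, 2.221, 0.007]
contact_force: [0.8, -0.9, -1.0]
grip_width: 0.0428
gripper_force: 0.0
```

Call:
drive_tool(
  rows=[
    {"offset": [-0.25,-0.04,0],"rotation": [0,0,0],"claw": 0.6},
    {"offset": [-0.5,-0.08,0],"rotation": [0,0,0],"claw": 0.6},
    {"offset": [-0.75,-0.12,0],"rotation": [0,0,0],"claw": 0.6},
    {"offset": [-1,-0.15,0],"rotation": [0,0,0],"claw": 0.6},
    {"offset": [-1,-0.15,0],"rotation": [0,0,0],"claw": 0.6},
  ],
)

```text
clock: 27.02
tcp_pos: [0.5143, -0.0929, 0.2464]
orientation: [2.232, 2.207, -0.002]
contact_force: [-0.4, -0.4, -0.0]
grip_width: 0.0513
gripper_force: 0.0
```

Call:
drive_tool(
  rows=[
    {"offset": [-0.2,-0.05,0.05],"rotation": [0,0,0],"claw": 0.6},
    {"offset": [-0.4,-0.1,0.15],"rotation": [0,0,0],"claw": 0.6},
    {"offset": [-0.6,-0.15,0.25],"rotation": [0,0,0],"claw": 0.6},
    {"offset": [-0.6,-0.15,0.3],"rotation": [0,0,0],"claw": 0.6},
    {"offset": [-0.6,-0.15,0.3],"rotation": [0,0,0],"claw": 0.6},
  ],
)

```text
clock: 27.43
tcp_pos: [0.4919, -0.1755, 0.1992]
orientation: [-2.225, -2.216, 0.003]
contact_force: [-0.2, 0.9, -0.2]
grip_width: 0.0512
gripper_force: 0.0
```

```bash
cat > t.py <<'E'
from h import *
for n in ('top',):
    w=V(n); P=w.P; m=(np.hypot(P[...,0]-.566,P[...,1]-.184)<.045)&(P[...,2]>.115)&(P[...,2]<.138)
    N,l,st,c=cv2.connectedComponentsWithStats(m.astype(np.uint8)); print(n,"in washer",[(st[i,4],P[l==i].mean(0).round(4)) for i in range(1,N)])
    hh=w.hsv[...,0].astype(int); m=(abs(P[...,2]-.032)<.008)&(hh>95)&(hh<125)&(w.hsv[...,1]>80)&(abs(P[...,0]-.5)<.15)&(abs(P[...,1])<.12); q=P[m]
    print("lid",m.sum(),cv2.minEnclosingCircle(q[:,:2].astype(np.float32)) if m.any() else 0)
E
python3 br.py;python3 t.py; python3 -c "
from h import *
for X in [(.4925,-.2175,.096)]: print(go(X,np.pi/2))"
```

```text
[ 0.4919017  -0.17545735  0.19923871] [-0.003  0.    -1.   ] [-0.17  0.28  0.47  1.98 -0.16  0.92  0.38] 0.05118467322512109 27.4333
wrist stand ((0.5432801246643066, -0.20325511693954468), (0.15068699419498444, 0.1508229672908783), 61.67170333862305)
wrist top 541 [ 0.4924 -0.2156  0.1241] [ 0.4925 -0.2174]
side stand ((0.5422946810722351, -0.20232774317264557), (0.15752360224723816, 0.15265049040317535), 61.84688186645508)
side top 42 [ 0.4917 -0.2202  0.1235] [ 0.4914 -0.219 ]
top stand ((0.542238175868988, -0.2023041546344757), (0.15008969604969025, 0.151098370552063), 61.58039855957031)
top in washer [(np.int32(30), array([0.5886, 0.1921, 0.126 ])), (np.int32(29), array([0.5724, 0.1533, 0.1272])), (np.int32(31), array([0.5553, 0.2098, 0.126 ]))]
lid 468 ((0.48220929503440857, 0.00991805735975504), 0.05677567049860954)
(array([-0.2982, -0.0156,  0.7015]), array([ 0.0006, -0.0002,  0.0011]))
```

Call:
drive_tool(
  rows=[
    {"offset": [-0.14,-0.005,0.05],"rotation": [0,0,0],"claw": 0.6},
    {"offset": [-0.285,-0.01,0.1],"rotation": [0,0,0],"claw": 0.6},
    {"offset": [-0.285,-0.01,0.2],"rotation": [0,0,0],"claw": 0.6},
    {"offset": [-0.285,-0.01,0.35],"rotation": [0,0,0],"claw": 0.6},
    {"offset": [-0.285,-0.01,0.55],"rotation": [0,0,0],"claw": 0.6},
    {"offset": [-0.285,-0.01,0.7],"rotation": [0,0,0],"claw": 0.6},
    {"offset": [-0.285,-0.01,0.7],"rotation": [0,0,0],"claw": 0.6},
    {"offset": [-0.285,-0.01,0.7],"rotation": [0,0,0],"claw": 0.3},
    {"offset": [-0.285,-0.01,0.7],"rotation": [0,0,0],"claw": 0},
    {"offset": [-0.285,-0.01,0.7],"rotation": [0,0,0],"claw": 0},
    {"offset": [-0.285,-0.01,0.7],"rotation": [0,0,0],"claw": 0},
    {"offset": [-0.285,-0.01,0.7],"rotation": [0,0,0],"claw": 0},
    {"offset": [-0.285,-0.01,0.7],"rotation": [0,0,0],"claw": 0},
  ],
)

```text
clock: 28.72
tcp_pos: [0.4935, -0.2172, 0.0974]
orientation: [2.219, 2.22, 0.003]
contact_force: [-1.0, 1.2, 7.2]
grip_width: 0.0183
gripper_force: 58.5
```

Call:
drive_tool(
  rows=[
    {"offset": [0,0,-0.1],"rotation": [0,0,0],"claw": 0},
    {"offset": [0,0,-0.25],"rotation": [0,0,0],"claw": 0},
    {"offset": [0,0,-0.45],"rotation": [0,0,0],"claw": 0},
    {"offset": [0,0,-0.65],"rotation": [0,0,0],"claw": 0},
    {"offset": [0,0,-0.85],"rotation": [0,0,0],"claw": 0},
    {"offset": [0,0,-1],"rotation": [0,0,0],"claw": 0},
  ],
)

```text
clock: 29.22
tcp_pos: [0.4926, -0.2173, 0.2489]
orientation: [2.22, 2.219, 0.003]
contact_force: [0.3, -0.1, -1.3]
grip_width: 0.0185
gripper_force: 58.8
```

Call:
drive_tool(
  rows=[
    {"offset": [0.15,0.02,-0.1],"rotation": [0,0,0],"claw": 0},
    {"offset": [0.35,0.05,-0.13],"rotation": [0,0,0],"claw": 0},
    {"offset": [0.55,0.08,-0.13],"rotation": [0,0,0],"claw": 0},
    {"offset": [0.8,0.11,-0.13],"rotation": [0,0,0],"claw": 0},
    {"offset": [1,0.14,-0.13],"rotation": [0,0,0],"claw": 0},
  ],
)

```text
clock: 29.63
tcp_pos: [0.5132, -0.0645, 0.2661]
orientation: [2.221, 2.222, 0.003]
contact_force: [0.5, 0.5, -1.0]
grip_width: 0.0182
gripper_force: 58.8
```

Call:
drive_tool(
  rows=[
    {"offset": [0.2,0.03,0],"rotation": [0,0,0],"claw": 0},
    {"offset": [0.4,0.07,0],"rotation": [0,0,0],"claw": 0},
    {"offset": [0.6,0.1,0],"rotation": [0,0,0],"claw": 0},
    {"offset": [0.8,0.13,0],"rotation": [0,0,0],"claw": 0},
    {"offset": [1,0.16,0],"rotation": [0,0,0],"claw": 0},
  ],
)

```text
clock: 30.05
tcp_pos: [0.5371, 0.0845, 0.266]
orientation: [2.221, 2.221, 0.002]
contact_force: [0.4, 0.1, -0.2]
grip_width: 0.0182
gripper_force: 58.8
```

Call:
drive_tool(
  rows=[
    {"offset": [0.2,0,0],"rotation": [0,0,0],"claw": 0},
    {"offset": [0.4,0,0],"rotation": [0,0,0],"claw": 0},
    {"offset": [0.4,0,0],"rotation": [0,0,0],"claw": 0},
    {"offset": [0.4,0,0],"rotation": [0,0,0],"claw": 0},
    {"offset": [0.4,0,0],"rotation": [0,0,0],"claw": 0},
  ],
)

```text
clock: 30.47
tcp_pos: [0.5371, 0.1424, 0.2655]
orientation: [2.221, 2.221, 0.0]
contact_force: [-0.0, -0.8, -0.7]
grip_width: 0.0184
gripper_force: 58.8
```

```bash
python3 wc.py
```

```text
[0.53712468 0.14237245 0.26551551] [-0.02131644 -0.80725705 -0.71205716] 0.018410372183135522 [-0.62  0.25  0.3   1.82 -0.08  1.08 -0.29] 30.4667
0 [0.5939 0.1915 0.156 ] [0.3282 0.3783 0.7302] [ 0.0003  0.0002 -0.0002]
1 [0.5583 0.2117 0.156 ] [0.4628 0.1402 0.73  ] [ 0.0003  0.0002 -0.0002]
2 [0.5381 0.1761 0.156 ] [0.2248 0.0057 0.73  ] [ 0.0003  0.0002 -0.0002]
3 [0.5737 0.1559 0.156 ] [0.0902 0.2437 0.7302] [ 0.0003  0.0002 -0.0002]
red [(np.int32(105), array([0.5077, 0.2174, 0.105 ])), (np.int32(50), array([0.6268, 0.1491, 0.105 ]))]
green [(np.int32(109), array([0.6167, 0.2286, 0.105 ])), (np.int32(84), array([0.516 , 0.1385, 0.105 ]))]
```

Call:
drive_tool(
  rows=[
    {"offset": [0.12,0,0],"rotation": [0,0,0],"claw": 0},
    {"offset": [0.24,0.006,0],"rotation": [0,0,0],"claw": 0},
    {"offset": [0.24,0.006,0],"rotation": [0,0,0],"claw": 0},
    {"offset": [0.24,0.006,0.05],"rotation": [0,0,0],"claw": 0},
    {"offset": [0.24,0.006,0.15],"rotation": [0,0,0],"claw": 0},
    {"offset": [0.24,0.006,0.3],"rotation": [0,0,0],"claw": 0},
    {"offset": [0.24,0.006,0.45],"rotation": [0,0,0],"claw": 0},
    {"offset": [0.24,0.006,0.6],"rotation": [0,0,0],"claw": 0},
    {"offset": [0.24,0.006,0.73],"rotation": [0,0,0],"claw": 0},
    {"offset": [0.24,0.006,0.73],"rotation": [0,0,0],"claw": 0},
    {"offset": [0.24,0.006,0.73],"rotation": [0,0,0],"claw": 0},
  ],
)

```text
clock: 31.43
tcp_pos: [0.5376, 0.177, 0.1549]
orientation: [-2.224, -2.219, 0.004]
contact_force: [-0.5, -0.6, 0.3]
grip_width: 0.0183
gripper_force: 59.0
```

Call:
drive_tool(
  rows=[
    {"offset": [0,0,0],"rotation": [0,0,0],"claw": 0.3},
    {"offset": [0,0,0],"rotation": [0,0,0],"claw": 0.5},
    {"offset": [0,0,0],"rotation": [0,0,0],"claw": 0.5},
    {"offset": [0,0,0],"rotation": [0,0,0],"claw": 0.5},
    {"offset": [0,0,0],"rotation": [0,0,0],"claw": 0.5},
    {"offset": [0,0,-0.2],"rotation": [0,0,0],"claw": 0.5},
    {"offset": [-0.2,-0.07,-0.4],"rotation": [0,0,0],"claw": 0.7},
    {"offset": [-0.45,-0.15,-0.6],"rotation": [0,0,0],"claw": 1},
    {"offset": [-0.65,-0.25,-0.6],"rotation": [0,0,0],"claw": 1},
    {"offset": [-0.85,-0.35,-0.6],"rotation": [0,0,0],"claw": 1},
    {"offset": [-0.85,-0.35,-0.6],"rotation": [0,0,0],"claw": 1},
    {"offset": [-0.85,-0.35,-0.6],"rotation": [0,0,0],"claw": 1},
  ],
)

```text
clock: 32.43
tcp_pos: [0.485, 0.05, 0.2462]
orientation: [2.225, 2.217, 0.002]
contact_force: [0.6, 0.8, 0.9]
grip_width: 0.0853
gripper_force: 0.0
```

```bash
cat > lid.py <<'E'
from h import *
p,R,o=pose(); print(p,np.arctan2(R[1,0],R[0,0]),o["joints"].round(2),o["clock"])
for n in ("wrist","top"):
    w=V(n); P=w.P
    if n=="wrist": w.save("w4.png")
    near=(abs(P[...,0]-.5)<.2)&(P[...,1]<.1)&(P[...,1]>-.1)
    hh,ss,vv=[w.hsv[...,i].astype(int) for i in range(3)]
    k=P[near&(P[...,2]>.06)&(P[...,2]<.072)]
    if len(k): print(n,"knob",len(k),np.round(cv2.minEnclosingCircle(k[:,:2].astype(np.float32)),4) if 0 else cv2.minEnclosingCircle(k[:,:2].astype(np.float32)))
    d=P[near&(abs(P[...,2]-.032)<.006)]
    if len(d)>20: print(n,"deck",len(d),cv2.minEnclosingCircle(d[:,:2].astype(np.float32)))
    m=near&(abs(P[...,2]-.032)<.006)&(ss<70)&(vv>130)
    N,l,st,c=cv2.connectedComponentsWithStats(m.astype(np.uint8))
    X=[w.ray(c[i],.032) for i in range(1,N) if st[i,4]>15]; print(n,"pointers",[st[i,4] for i in range(1,N)],np.round(X,4))
    if len(X)==2: v=X[1]-X[0]; print("yaw",np.arctan2(v[1],v[0]),"mid",(X[0]+X[1])/2)
E
python3 lid.py; python3 t.py
```

```text
[0.48501361 0.04995895 0.24624262] 1.5672049123725937 [-0.54  0.15  0.34  1.99 -0.06  1.01 -0.17] 32.4333
wrist knob 1908 ((0.4823687970638275, 0.010910051874816418), 0.026182102039456367)
wrist deck 7899 ((0.4823216497898102, 0.01086411066353321), 0.06349604576826096)
wrist pointers [np.int32(297), np.int32(1), np.int32(1), np.int32(1), np.int32(1), np.int32(1), np.int32(1), np.int32(1), np.int32(1), np.int32(2), np.int32(2), np.int32(216)] [[ 0.4394  0.0355  0.032 ]
 [ 0.5245 -0.0136  0.032 ]]
yaw -0.5231285329784724 mid [0.48198319 0.01093486 0.032     ]
top knob 15 ((0.4803175628185272, -0.008051126264035702), 0.013843265362083912)
top deck 311 ((0.4826894998550415, -0.0066526285372674465), 0.05833372101187706)
top pointers [] []
top in washer [(np.int32(31), array([0.5886, 0.1917, 0.1266])), (np.int32(30), array([0.5722, 0.1534, 0.1254])), (np.int32(30), array([0.5555, 0.2101, 0.1257])), (np.int32(29), array([0.5338, 0.1776, 0.1276]))]
lid 0 0
```

View pics/w4.png

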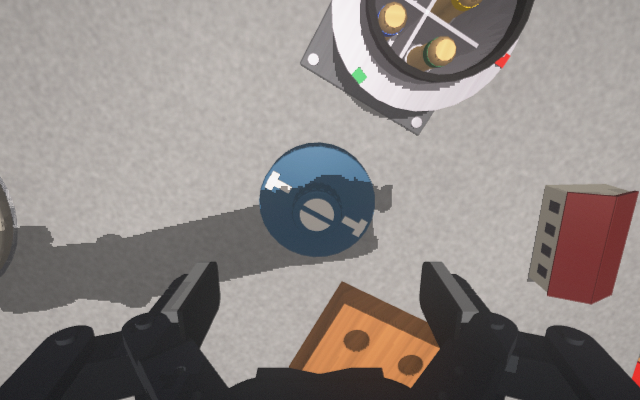

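All four brushes stand in their own cells, visible at (395,17), (437,50) and (465,3), and the depth data confirms four tops at about 127 mm. The lid is at (317,200) with both pointers visible.

Call:
drive_tool(
  rows=[
    {"offset": [-0.13,-0.01,0],"rotation": [0,0,0],"claw": 1},
    {"offset": [-0.255,-0.019,0.1],"rotation": [0,0,0],"claw": 1},
    {"offset": [-0.255,-0.019,0.3],"rotation": [0,0,0],"claw": 1},
    {"offset": [-0.255,-0.019,0.5],"rotation": [0,0,0],"claw": 1},
    {"offset": [-0.255,-0.019,0.7],"rotation": [0,0,0],"claw": 1},
    {"offset": [-0.255,-0.019,0.85],"rotation": [0,0,0],"claw": 1},
    {"offset": [-0.255,-0.019,0.95],"rotation": [0,0,0],"claw": 1},
    {"offset": [-0.255,-0.019,0.95],"rotation": [0,0,0],"claw": 1},
    {"offset": [-0.255,-0.019,0.95],"rotation": [0,0,0],"claw": 1},
  ],
)

```text
clock: 33.33
tcp_pos: [0.4826, 0.0142, 0.1023]
orientation: [-2.219, -2.223, 0.003]
contact_force: [0.9, -0.7, 0.7]
grip_width: 0.0852
gripper_force: 0.0
```

```bash
python3 -c "
from h import *
print(pose()[0]); print(go((.4822,.0109,.04),np.pi/2))"
```

```text
[0.482555   0.0142467  0.10234124]
(array([-0.0221, -0.0015,  0.4156]), array([-0.0011,  0.0003,  0.0008]))
```

Call:
drive_tool(
  rows=[
    {"offset": [-0.018,-0.001,0.1],"rotation": [-0.001,0,0],"claw": 1},
    {"offset": [-0.018,-0.001,0.2],"rotation": [-0.001,0,0],"claw": 1},
    {"offset": [-0.018,-0.001,0.3],"rotation": [-0.001,0,0],"claw": 1},
    {"offset": [-0.018,-0.001,0.37],"rotation": [-0.001,0,0],"claw": 1},
    {"offset": [-0.018,-0.001,0.41],"rotation": [-0.001,0,0],"claw": 1},
    {"offset": [-0.018,-0.001,0.41],"rotation": [-0.001,0,0],"claw": 1},
    {"offset": [-0.018,-0.001,0.41],"rotation": [-0.001,0,0],"claw": 1},
    {"offset": [-0.018,-0.001,0.41],"rotation": [-0.001,0,0],"claw": 0.5},
    {"offset": [-0.018,-0.001,0.41],"rotation": [-0.001,0,0],"claw": 0},
    {"offset": [-0.018,-0.001,0.41],"rotation": [-0.001,0,0],"claw": 0},
    {"offset": [-0.018,-0.001,0.41],"rotation": [-0.001,0,0],"claw": 0},
    {"offset": [-0.018,-0.001,0.41],"rotation": [-0.001,0,0],"claw": 0},
    {"offset": [-0.018,-0.001,0.41],"rotation": [-0.001,0,0],"claw": 0},
  ],
  force=100,
)

```text
clock: 34.42
tcp_pos: [0.4829, 0.0108, 0.0428]
orientation: [2.221, 2.22, 0.004]
contact_force: [-2.6, -0.5, 13.7]
grip_width: 0.0474
gripper_force: 101.1
```

Call:
drive_tool(
  rows=[
    {"offset": [0,0,-0.05],"rotation": [0,0,0],"claw": 0},
    {"offset": [0,0,-0.15],"rotation": [0,0,0],"claw": 0},
    {"offset": [0,0,-0.3],"rotation": [0,0,0],"claw": 0},
    {"offset": [0,0,-0.5],"rotation": [0,0,0],"claw": 0},
    {"offset": [0,0,-0.7],"rotation": [0,0,0],"claw": 0},
    {"offset": [0,0,-0.85],"rotation": [0,0,0],"claw": 0},
    {"offset": [0,0,-1],"rotation": [0,0,0],"claw": 0},
    {"offset": [0,0,-1],"rotation": [0,0,0],"claw": 0},
  ],
)

```text
clock: 35.08
tcp_pos: [0.4845, 0.0107, 0.1959]
orientation: [2.218, 2.217, 0.012]
contact_force: [0.3, -0.3, -2.7]
grip_width: 0.0473
gripper_force: 103.2
```

```bash
python3 -c "
from h import *
p,R,o=pose();print(p,o['grip_width'],o['contact_force'],o['joints'].round(2)); print(go((.566,.1838,.235),np.pi/2))
print(go((.566,.1838,.235),np.pi/2+1.4))"
```

```text
[0.48452257 0.01073594 0.19586281] 0.047315398619119105 [ 0.25767702 -0.30104977 -2.73328007] [-0.48  0.2   0.38  2.06 -0.1   0.88 -0.05]
(array([ 1.1545,  0.5449, -0.2538]), array([ 0.0045, -0.0009, -0.0003]))
(array([ 1.1545,  0.5449, -0.2538]), array([ 0.0044,  0.0024, -0.7002]))
```

Call:
drive_tool(
  rows=[
    {"offset": [0.05,0,-0.12],"rotation": [0.004,0,0],"claw": 0},
    {"offset": [0.15,0.1,-0.25],"rotation": [0.004,0,-0.05],"claw": 0},
    {"offset": [0.3,0.18,-0.3],"rotation": [0.004,0,-0.1],"claw": 0},
    {"offset": [0.45,0.25,-0.3],"rotation": [0.004,0.001,-0.15],"claw": 0},
    {"offset": [0.6,0.32,-0.3],"rotation": [0.004,0.001,-0.2],"claw": 0},
    {"offset": [0.75,0.39,-0.3],"rotation": [0.004,0.001,-0.25],"claw": 0},
    {"offset": [0.9,0.46,-0.3],"rotation": [0.004,0.001,-0.3],"claw": 0},
    {"offset": [1,0.545,-0.3],"rotation": [0.004,0.001,-0.35],"claw": 0},
    {"offset": [1,0.545,-0.3],"rotation": [0.004,0.001,-0.4],"claw": 0},
    {"offset": [1,0.545,-0.3],"rotation": [0.004,0.002,-0.45],"claw": 0},
    {"offset": [1,0.545,-0.3],"rotation": [0.004,0.002,-0.5],"claw": 0},
    {"offset": [1,0.545,-0.3],"rotation": [0.004,0.002,-0.55],"claw": 0},
    {"offset": [1,0.545,-0.3],"rotation": [0.004,0.002,-0.6],"claw": 0},
    {"offset": [1,0.545,-0.3],"rotation": [0.004,0.002,-0.65],"claw": 0},
    {"offset": [1,0.545,-0.3],"rotation": [0.004,0.002,-0.7],"claw": 0},
    {"offset": [1,0.545,-0.3],"rotation": [0.004,0.002,-0.7],"claw": 0},
    {"offset": [1,0.545,-0.3],"rotation": [0.004,0.002,-0.7],"claw": 0},
  ],
)

```text
clock: 36.5
tcp_pos: [0.5633, 0.1603, 0.2359]
orientation: [-0.272, -3.123, 0.005]
contact_force: [-0.9, -0.7, -2.0]
grip_width: 0.0472
gripper_force: 103.2
```

```bash
cat > l2.py <<'E'
from h import *
p,R,o=pose();print(p,R[:,2].round(4),np.arctan2(R[1,0],R[0,0]),o['grip_width'],o['contact_force'],o['joints'].round(2),o["clock"]); print(go((.566,.1838,.19),np.pi/2+1.4))
w=V("side"); P=w.P; hh,ss,vv=[w.hsv[...,i].astype(int) for i in range(3)]
m=(np.hypot(P[...,0]-p[0],P[...,1]-p[1])<.075)&(hh>95)&(hh<125)&(ss>80)&(P[...,2]<p[2]+.01)
z=P[m][:,2]; h,e=np.histogram(z,bins=np.arange(.12,.26,.004)); print([(round(a,3),b) for a,b in zip(e,h) if b]); w.save("s3.png",(180,60,400,250),2.7)
E
python3 l2.py
```

```text
[0.5633271  0.16034476 0.23593934] [-0.0074 -0.0023 -1.    ] 2.967588665302358 0.0472101027179046 [-0.86318927 -0.65690201 -1.9872424 ] [-0.45  0.33  0.08  1.77 -0.03  1.05  1.04] 36.5
(array([0.0074, 0.1582, 0.3058]), array([-0.0018, -0.0034, -0.0016]))
[(np.float64(0.192), np.int64(2)), (np.float64(0.196), np.int64(20)), (np.float64(0.2), np.int64(61)), (np.float64(0.204), np.int64(48)), (np.float64(0.208), np.int64(57)), (np.float64(0.212), np.int64(56)), (np.float64(0.216), np.int64(47)), (np.float64(0.22), np.int64(221)), (np.float64(0.224), np.int64(158)), (np.float64(0.228), np.int64(24)), (np.float64(0.232), np.int64(11)), (np.float64(0.236), np.int64(11)), (np.float64(0.24), np.int64(8)), (np.float64(0.244), np.int64(4))]
```

View pics/s3.png

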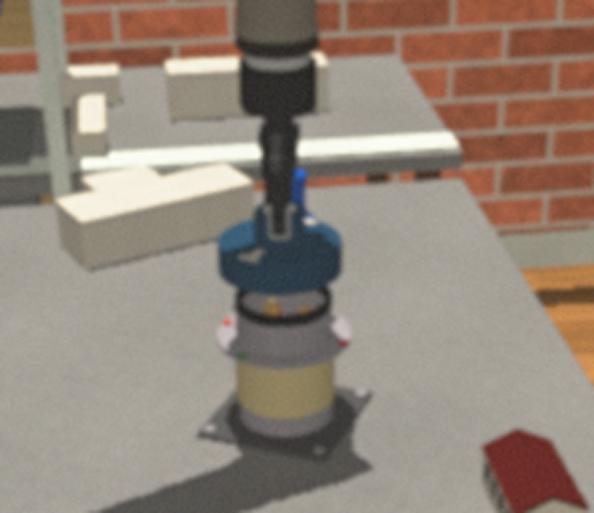

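The picture shows the lid level in the gripper just above the open washer at (280,255), with the brush tops visible inside the rim.

Call:
drive_tool(
  rows=[
    {"offset": [0,0.08,0],"rotation": [0,-0.003,0],"claw": 0},
    {"offset": [0.007,0.16,0],"rotation": [-0.002,-0.003,0],"claw": 0},
    {"offset": [0.007,0.16,0.05],"rotation": [-0.002,-0.003,0],"claw": 0},
    {"offset": [0.007,0.16,0.1],"rotation": [-0.002,-0.003,0],"claw": 0},
    {"offset": [0.007,0.16,0.1],"rotation": [-0.002,-0.003,0],"claw": 0},
    {"offset": [0.007,0.16,0.1],"rotation": [-0.002,-0.003,0],"claw": 0},
  ],
)

```text
clock: 37.05
tcp_pos: [0.5662, 0.1839, 0.2206]
orientation: [-0.269, -3.129, 0.001]
contact_force: [-0.1, -0.0, -1.9]
grip_width: 0.0475
gripper_force: 103.2
```

```bash
python3 l2.py
```

```text
[0.56620103 0.1838556  0.22055371] [-1.3e-03 -3.0e-04 -1.0e+00] 2.9702668766455984 0.04749283098667552 [-0.11312978 -0.0363115  -1.88875727] [-0.47  0.36  0.07  1.77 -0.03  1.02  1.01] 37.05
(array([ 0.001 , -0.0005,  0.2037]), array([-0.0002, -0.0006, -0.0003]))
[(np.float64(0.18), np.int64(25)), (np.float64(0.184), np.int64(49)), (np.float64(0.188), np.int64(46)), (np.float64(0.192), np.int64(53)), (np.float64(0.196), np.int64(51)), (np.float64(0.2), np.int64(50)), (np.float64(0.204), np.int64(167)), (np.float64(0.208), np.int64(214)), (np.float64(0.212), np.int64(18)), (np.float64(0.216), np.int64(11)), (np.float64(0.22), np.int64(10)), (np.float64(0.224), np.int64(6)), (np.float64(0.228), np.int64(3))]
```

Call:
drive_tool(
  rows=[
    {"offset": [0,0,0.06],"rotation": [0,0,0],"claw": 0},
    {"offset": [0,0,0.12],"rotation": [0,0,0],"claw": 0},
    {"offset": [0,0,0.18],"rotation": [0,0,0],"claw": 0},
    {"offset": [0,0,0.23],"rotation": [0,0,0],"claw": 0},
    {"offset": [0,0,0.27],"rotation": [0,0,0],"claw": 0},
    {"offset": [0,0,0.3],"rotation": [0,0,0],"claw": 0},
    {"offset": [0,0,0.32],"rotation": [0,0,0],"claw": 0},
    {"offset": [0,0,0.34],"rotation": [0,0,0],"claw": 0},
    {"offset": [0,0,0.34],"rotation": [0,0,0],"claw": 0},
    {"offset": [0,0,0.34],"rotation": [0,0,0],"claw": 0},
  ],
)

```text
clock: 37.93
tcp_pos: [0.5664, 0.1844, 0.1704]
orientation: [-0.268, -3.13, -0.001]
contact_force: [-0.7, -0.9, -2.3]
grip_width: 0.0468
gripper_force: 103.5
```

Call:
drive_tool(
  rows=[
    {"offset": [0,0,0.01],"rotation": [0,0,0],"claw": 0},
    {"offset": [0,0,0.02],"rotation": [0,0,0],"claw": 0},
    {"offset": [0,0,0.03],"rotation": [0,0,0],"claw": 0},
    {"offset": [0,0,0.04],"rotation": [0,0,0],"claw": 0},
    {"offset": [0,0,0.05],"rotation": [0,0,0],"claw": 0},
    {"offset": [0,0,0.06],"rotation": [0,0,0],"claw": 0},
    {"offset": [0,0,0.07],"rotation": [0,0,0],"claw": 0},
    {"offset": [0,0,0.08],"rotation": [0,0,0],"claw": 0},
    {"offset": [0,0,0.08],"rotation": [0,0,0],"claw": 0},
    {"offset": [0,0,0.08],"rotation": [0,0,0],"claw": 0},
  ],
)

```text
clock: 38.77
tcp_pos: [0.5669, 0.1846, 0.1601]
orientation: [0.268, 3.129, 0.002]
contact_force: [-5.8, -1.8, 12.5]
grip_width: 0.0472
gripper_force: 104.3
```

Call:
drive_tool(
  rows=[
    {"offset": [0,0,0.008],"rotation": [0,0,0],"claw": 0},
    {"offset": [0,0,0.017],"rotation": [0,0,0],"claw": 0},
    {"offset": [0,0,0.017],"rotation": [0,0,0],"claw": 0},
    {"offset": [0,0,0.017],"rotation": [0,0,0],"claw": 0},
  ],
)

```text
clock: 39.1
tcp_pos: [0.567, 0.1846, 0.1579]
orientation: [0.268, 3.129, 0.002]
contact_force: [-6.7, -2.1, 15.2]
grip_width: 0.0473
gripper_force: 104.5
```

Call:
drive_tool(
  rows=[
    {"offset": [0,0,0],"rotation": [0,0,0.04],"claw": 0},
    {"offset": [0,0,0],"rotation": [0,0,0.08],"claw": 0},
    {"offset": [0,0,0],"rotation": [0,0,0.12],"claw": 0},
    {"offset": [0,0,0],"rotation": [0,0,0.16],"claw": 0},
    {"offset": [0,0,0],"rotation": [0,0,0.2],"claw": 0},
    {"offset": [0,0,0],"rotation": [0,0,0.24],"claw": 0},
    {"offset": [0,0,0],"rotation": [0,0,0.24],"claw": 0},
  ],
)

```text
clock: 39.68
tcp_pos: [0.5692, 0.1847, 0.1587]
orientation: [1.008, 2.97, 0.006]
contact_force: [0.1, -2.1, 13.8]
grip_width: 0.047
gripper_force: 104.9
```

```bash
python3 -c "
from h import *
p,R,o=pose();print(p,R[:,2].round(4),np.arctan2(R[1,0],R[0,0]),o['contact_force'],o['moment'],o['joints'].round(2))"
```

```text
[0.56918452 0.18467836 0.1587211 ] [ 0.0057  0.0021 -1.    ] 2.486947674397169 [ 0.08252733 -2.11235001 13.75454497] [-0.55854015  0.31816645 -0.10073301] [-0.55  0.43  0.17  1.83 -0.09  0.89  0.58]
```

Call:
drive_tool(
  rows=[
    {"offset": [0,0,0.005],"rotation": [0,0,0.04],"claw": 0},
    {"offset": [0,0,0.008],"rotation": [0,0,0.08],"claw": 0},
    {"offset": [0,0,0.008],"rotation": [0,0,0.12],"claw": 0},
    {"offset": [0,0,0.008],"rotation": [0,0,0.16],"claw": 0},
    {"offset": [0,0,0.008],"rotation": [0,0,0.2],"claw": 0},
    {"offset": [0,0,0.008],"rotation": [0,0,0.24],"claw": 0},
    {"offset": [0,0,0.008],"rotation": [0,0,0.28],"claw": 0},
    {"offset": [0,0,0.008],"rotation": [0,0,0.32],"claw": 0},
    {"offset": [0,0,0.008],"rotation": [0,0,0.36],"claw": 0},
    {"offset": [0,0,0.008],"rotation": [0,0,0.4],"claw": 0},
    {"offset": [0,0,0.008],"rotation": [0,0,0.43],"claw": 0},
    {"offset": [0,0,0.008],"rotation": [0,0,0.43],"claw": 0},
  ],
)

```text
clock: 40.68
tcp_pos: [0.5678, 0.1846, 0.1571]
orientation: [2.156, 2.284, 0.005]
contact_force: [-5.7, -2.1, 15.6]
grip_width: 0.0472
gripper_force: 105.2
```

```bash
python3 -c "
from h import *
p,R,o=pose();print(p,R[:,2].round(4),np.arctan2(R[1,0],R[0,0]),o['contact_force'],o['moment'],o['joints'].round(2))"
```

```text
[0.56776342 0.18463941 0.15710939] [ 0.0026  0.0017 -1.    ] 1.628644624995999 [-5.68855715 -2.06248421 15.61147997] [-0.49287204  1.16631427  0.07631434] [-0.7   0.45  0.38  1.84 -0.21  0.89 -0.17]
```

Call:
drive_tool(
  rows=[
    {"offset": [0,0,0],"rotation": [0,0,0.015],"claw": 0},
    {"offset": [0,0,0],"rotation": [0,0,0.03],"claw": 0},
    {"offset": [0,0,0],"rotation": [0,0,0.045],"claw": 0},
    {"offset": [0,0,0],"rotation": [0,0,0.06],"claw": 0},
    {"offset": [0,0,0],"rotation": [0,0,0.06],"claw": 0},
    {"offset": [0,0,0],"rotation": [0,0,0.06],"claw": 0},
  ],
)

```text
clock: 41.18
tcp_pos: [0.5673, 0.1833, 0.1571]
orientation: [2.277, 2.161, -0.0]
contact_force: [-6.6, -6.7, 19.1]
grip_width: 0.047
gripper_force: 105.4
```

```bash
python3 -c "
from h import *
p,R,o=pose();print(p,R[:,2].round(4),np.arctan2(R[1,0],R[0,0]),o['contact_force'],o['moment'],o['joints'].round(2))"
```

```text
[0.56729827 0.18325846 0.15705279] [ 0.0017 -0.0018 -1.    ] 1.5186190796044017 [-6.61550519 -6.71401505 19.0546343 ] [-1.4737057   1.51041944  2.97473756] [-0.73  0.45  0.4   1.84 -0.22  0.89 -0.27]
```

Call:
drive_tool(
  rows=[
    {"offset": [0,0,-0.02],"rotation": [0,0,0.055],"claw": 0},
    {"offset": [0,0,-0.04],"rotation": [0,0,0.055],"claw": 0},
    {"offset": [0,0,-0.055],"rotation": [0,0,0.055],"claw": 0},
    {"offset": [0,0,-0.055],"rotation": [0,0,0.055],"claw": 0},
  ],
)

```text
clock: 41.52
tcp_pos: [0.5669, 0.1835, 0.1641]
orientation: [2.403, 2.024, 0.001]
contact_force: [-1.3, -2.6, 5.8]
grip_width: 0.0474
gripper_force: 103.4
```

Call:
drive_tool(
  rows=[
    {"offset": [0,0,0],"rotation": [0,0,0],"claw": 0.7},
    {"offset": [0,0,0],"rotation": [0,0,0],"claw": 1},
    {"offset": [0,0,0],"rotation": [0,0,0],"claw": 1},
    {"offset": [0,0,0],"rotation": [0,0,0],"claw": 1},
    {"offset": [0,0,0],"rotation": [0,0,0],"claw": 1},
    {"offset": [0,0,-0.1],"rotation": [0,0,0],"claw": 1},
    {"offset": [0,0,-0.25],"rotation": [0,0,0],"claw": 1},
    {"offset": [0,0,-0.4],"rotation": [0,0,0],"claw": 1},
    {"offset": [0,0,-0.55],"rotation": [0,0,0],"claw": 1},
    {"offset": [0,0,-0.7],"rotation": [0,0,0],"claw": 1},
  ],
)

```text
clock: 42.35
tcp_pos: [0.5667, 0.1844, 0.2691]
orientation: [-2.402, -2.025, -0.001]
contact_force: [0.6, -1.0, 0.2]
grip_width: 0.0854
gripper_force: 0.0
```

Call:
drive_tool(
  rows=[
    {"offset": [-0.2,-0.1,0],"rotation": [0,0,0],"claw": 1},
    {"offset": [-0.4,-0.2,0],"rotation": [0,0,0],"claw": 1},
    {"offset": [-0.6,-0.3,0],"rotation": [0,0,0],"claw": 1},
    {"offset": [-0.6,-0.3,0],"rotation": [0,0,0],"claw": 1},
    {"offset": [-0.6,-0.3,0],"rotation": [0,0,0],"claw": 1},
  ],
)

```text
clock: 42.77
tcp_pos: [0.5066, 0.1019, 0.2684]
orientation: [-2.404, -2.021, -0.003]
contact_force: [0.7, 0.1, 0.1]
grip_width: 0.0856
gripper_force: 0.0
```

```bash
cat > f.py <<'E'
from h import *
p,R,o=pose(); print(p,o["joints"].round(2),o["clock"])
for n in ("wrist","top"):
    w=V(n); P=w.P; hh,ss,vv=[w.hsv[...,i].astype(int) for i in range(3)]
    if n=="wrist": w.save("w5.png")
    near=np.hypot(P[...,0]-.566,P[...,1]-.184)<.085
    d=P[near&(P[...,2]>.145)&(P[...,2]<.165)&(hh>95)&(hh<125)&(ss>80)]
    k=P[near&(P[...,2]>.178)&(P[...,2]<.2)]
    print(n,"deck z",len(d),d[:,2].mean(),d[:,2].std(),cv2.minEnclosingCircle(d[:,:2].astype(np.float32)),"knob z",np.median(k[:,2]))
    for nm,m,z in (("pointer",near&(abs(P[...,2]-.1535)<.007)&(ss<70)&(vv>130),.1535),("red",near&((hh<8)|(hh>172))&(ss>100)&(abs(P[...,2]-.105)<.008),.105)):
        N,l,st,c=cv2.connectedComponentsWithStats(m.astype(np.uint8)); X=[w.ray(c[i],z) for i in range(1,N) if st[i,4]>(15 if n=="wrist" else 3)]
        print(nm,np.round(X,4).tolist(), [np.arctan2(*(X[1]-X[0])[1::-1])] if len(X)==2 else "")
E
python3 f.py
```

```text
[0.50657609 0.10189305 0.26840277] [-0.76  0.18  0.51  1.91 -0.1   1.07 -0.38] 42.7667
wrist deck z 15967 0.15311554078223702 0.0007162086653841503 ((0.567209005355835, 0.1841040700674057), 0.06310000270605087) knob z 0.18727336251076276
pointer [[0.5247, 0.2083, 0.1535], [0.6101, 0.1608, 0.1535], [0.5325, 0.1324, 0.1535]] 
red [[0.5062, 0.2179, 0.105]] 
top deck z 193 0.15432610772472372 0.002669738926140031 ((0.5780296325683594, 0.19048196077346802), 0.0564318411052227) knob z 0.18781203581607608
pointer [[0.6093, 0.1613, 0.1535]] 
red []
```

View pics/w5.png

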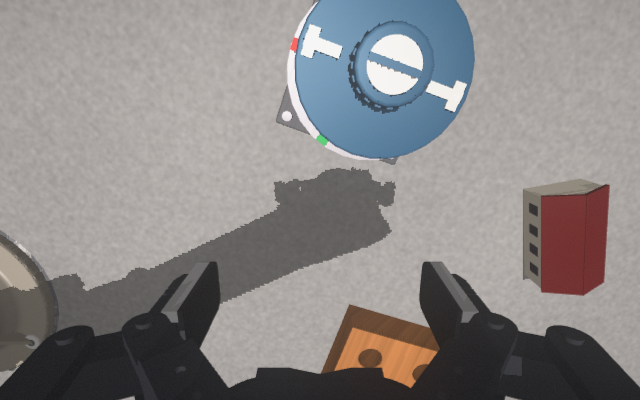

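The lid sits at locked height (deck at 153 mm) with its pointer in line with the red mark at (296,45), and the robot is clear, so I'm handing in.

```bash
python3 -c "
from bench import hand_in
print(hand_in())"
```

```text
the job is handed in; nothing more can be done
None
```

The job is handed in: all four brushes stand bristles down in their own cells, and the lid is back on, turned clockwise to its stop and sprung up to the locked height. I never touched the paint bottle, tape roll or model house, and the robot was clear at about 43 s.

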